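# Move the snap-fit cover to the filled thread tub

## Robot

A 6-joint arm with a two-finger parallel gripper is mounted at the origin on the work surface. World frame = base frame: x ahead of the robot, y to its left, z up, the work surface at z = 0. Lengths are in mm, angles in rad, forces in N, time in s.
With the tool pointing down it reaches from about 325 to 900 mm from the base axis. Payload 3.5 kg.
Tool frame: the origin (TCP) lies on the mounting face of the last link; the fingertips stand 173 mm ahead of it and the grasp point (between the pads) lies 155 mm ahead of it; z points along the fingers, y is the direction in which the jaws open and shut (so a half turn about z gives the same grasp; the last joint's range is limited). The gripper opens to 85 mm and grips with 20 to 120 N. Pads are 22 mm wide; open, the fingers measure 114 mm over their backs; the gripper's body (76 mm by 85 mm) begins 54 mm behind the grasp point. The pads swing forward as they close: fully open they stand 13 mm farther back than shut.
Start: joints at [1.244, 0.276, -0.026, 1.268, 0, 1.467], TCP at [138.717, 609.41, 404.713] pointing down, gripper open.
Joint ranges: [-3.12, 3.12], [-0.85, 1.88], [-1.08, 1.24], [-1.95, 2.15], [-1.57, 1.53], [-3.14, 3.14]. Speed limits (rad/s): [2.57, 2.57, 3.14, 3.14, 3.14, 3.14].

## Interface

Orientations are given as a rotation vector (axis times angle).
In Python, from workcell import ctrl, viewer, job gives the robot as it stands.
- The arm moves only by the tool step_arm, never from a script. Its argument "rows" is a list of rows, each an object with "dp": the shift along the tool's x, y, z in m, a list of three; "rot": the turn, a rotation vector about the tool's x, y, z in degrees, a list of three; "fingers": the closure, from -1 (fully open) to 1 (shut). In form: [{"dp": [x, y, z], "rot": [wx, wy, wz], "fingers": fingers}, ...]. A call has 1 to 20 rows; each row shifts and turns the commanded pose from where the row before left it, along the tool's axes as they then stand; what a row does not reach is not made up. A row lasts 1/12 s, in which the tool goes at most 41.7 mm and 7.16 degrees, less where a joint would pass 70% of its speed; a pose out of reach is approached as far as the arm can. A call is refused whole if a number of a shift passes 0.0417 or a number of a turn 7.16, either way. A call with a gripper value outside its range is refused whole. The fingers move at their own pace and stop on an object; "grip_force" is the grip in N (left out, the last holds). Time passes only in rows, so rows that do not move let the fingers close. It gives the time, the measured TCP pose, the force and the opening at its end, in the units of the state.
- ctrl.get_state(): the state, without advancing time (a new reading comes with each control period).
- viewer.snapshot(name): name is "side" or "top"; returns a dict with "color" (480x640x3 uint8, blue, green, red), "intrinsics" (3x3 intrinsics, pixels), "rvec" (rotation vector, rad) and "tvec" (3), from world to camera coordinates, as OpenCV has them. Camera axes: x right, y down, z forward; pixel columns grow to the right and rows downward; lengths in mm; the calibration is good to about 2 mm. A picture is of the moment at which its call begins. There is no depth.
- job.close_job(): hands the job in, once; it reports no verdict.
The state is a dict: "time": time; "joint_positions": joint angles; "joint_velocities": joint speeds; "tau": joint torques, N m; "ee_pos": TCP position; "ee_rot": TCP orientation; "contact_force": force on the tool from outside, world axes, zero at the start; "moment": the same for the moment, N m; "width": opening from 0.0 (shut) to 1.0 (fully open).
Only numpy, scipy, OpenCV 4.12 (cv2) and the standard library are available. Lean on these libraries where they do the work, as an engineer would, in place of code of your own. Each camera call takes 0.05 s, during which the arm holds its last target.

## Task

The blue snap-fit cover sits on the empty sewing tub, but it belongs on the tub that holds the thread. Gently squeeze its two orange side tabs together to free it, lift it off without prising, and fit it on the filled tub, pressing it down with a gentle hand until both sides have snapped in under the rim. Leave everything else on the table alone.

Things in the scene. Friction and masses are not known exactly. Their poses are not given: they have to be found in the camera images.
- cover: Loose blue plastic cover, 126 mm (its x) by 84 mm (its y), plate 5 mm thick, about 0.13 kg. Origin: centre of the plate's underside; z up. Fits either way round. Height of its origin above a tub's underside: latched 58.5 mm, at the hard stop 57 mm, merely lying there unlatched about 62 mm.
- cover_block (a point): Centre of the flat top of the blue grip block in the middle of the cover, 56 (x) by 28 (y) mm, 40 mm above the cover's origin. Once the tabs are let go on a tub, push down here with closed fingers until the catches snap in: 11 to 18 N. Above 35 N in all between cover and tub something cracks (a latched seal alone makes 16 N of that).
- cover_foot (a point): Point on the cover's centre line 13 mm below its origin, level with the rounded lower edge of its locating ribs, which have 1.5 mm of play a side in a tub's mouth (the tabs' legs reach 6 mm lower). A springy seal under the long edges pushes the cover up: 6 N when just touching (origin at 62 mm), 10 N at the hard stop; it lifts an unlatched cover again.
- tab_left: Orange tab on the cover's +y side: upright ribbed pad 28 mm wide (along x), 5 mm thick, 7 to 34 mm above the cover's origin. Origin: centre of its outer face, when out 30 mm from the cover's centre plane, 20 mm up; axes as the cover's. Slides straight in (cover -y) 8 mm at most against a spring, 3 N out, 7 N in. Outer faces of both tabs are 60 mm apart when out, 44 mm when fully in.
- tab_right: The same tab on the -y side, sliding to +y. A hidden catch under each tab grips 3.5 mm under the tub's lip: 4 to 5 mm of travel on BOTH frees the cover, which then pops up about 3 mm. A tab cracks above 30 N from a finger; a grip of 12 to 16 N is plenty, also to carry the cover by its squeezed tabs.
- tub_empty: Empty white tub, outside 126 (x) by 84 (y) by 55 mm high, open on top, with an 8 mm inward lip 4 mm thick along both long sides (mouth 118 by 60 mm). Origin: centre of its underside; z up. Stands fixed on a grey foam pad, 144 by 102 by 14 mm. The cover starts latched on it, with the same axes.
- tub_full: The same white tub filled with eight coloured thread spools (up to 32 mm high), open at the start. Origin: centre of its underside. It cannot shift or turn, but its pad, like the other, is soft: the tub sinks several mm (12 at most) while it is pressed and comes back, so how far to press cannot be told beforehand: go by force. The cover must end on it, long side along long side.
- spool_red: Bystander: red thread spool, 38 mm across, 50 mm high, standing. Origin under its centre.
- spool_blue: Bystander: blue thread spool, 38 mm across, 50 mm high, standing. Origin under its centre.
- scissors: Bystander: scissors with black handles, 150 mm long, lying flat. Origin near the pivot.
- tape_measure: Bystander: round yellow tape-measure case, 56 mm across, 18 mm high. Origin under its centre.
- mug: Bystander: white mug, 80 mm across, 90 mm high. Origin under its centre.
- thimble: Bystander: steel thimble, 18 mm across, 22 mm high. Origin under its centre.
- button_jar: Bystander: amber jar with a white lid, 58 mm across, 69 mm high. Origin under its centre.
Not all that is in view belongs to the job. Several things have the shape of the cover; the one meant has the colours described above.

How it is judged (in metres and radians):
On the way, in this order (a step that is already met when the one before it is completed fails the run):
1. both tabs are squeezed in (at least 3 mm each) while the cover is still on the empty tub (y of tab_left in the frame of cover below 0.027 m and y of tab_right in the frame of cover above -0.027 m and z of cover in the frame of tub_empty below 0.068 m and horizontal distance between cover and tub_empty below 0.006 m), for 0.1 s.
2. the cover is lifted clear of the empty tub, at least 25 mm (z of cover in the frame of tub_empty above 0.084 m), for 0.1 s.
At the end, for the whole second after the job is handed in: The cover is latched on the filled tub: centred within 4 mm, square within 0.06 rad, level within 0.03 rad, its underside 55 to 60 mm above the tub's underside (58.5 mm when latched, 62 mm when not), both tabs sprung out again to within 2.5 mm, at rest and let go (horizontal distance between cover and tub_full below 0.004 m and angle between the x axis of cover and the x axis of tub_full, either way round below 0.06 rad and angle between cover's own z axis and vertical below 0.03 rad and z of cover in the frame of tub_full between 0.055 and 0.06 m and y of tab_left in the frame of cover above 0.0275 m and y of tab_right in the frame of cover below -0.0275 m and linear speed of cover below 0.02 m/s); the robot touches nothing.
It fails at once if a tab is squeezed with more than 30 N by a finger (it cracks) (contact force between the fingers and tab_left above 30 N or contact force between the fingers and tab_right above 30 N).
It fails at once if the cover is prised from or forced onto a tub with more than 35 N (contact force between cover and tub_empty above 35 N or contact force between cover and tub_full above 35 N).
It fails at once if a bystander is moved by more than 20 mm (distance of any of spool_red, scissors, tape_measure, mug, spool_blue, thimble, button_jar from where it was at the start of the episode above 0.02 m).
It also fails if it takes over 61 s, if anything falls off the work surface, if the arm or the gripper's body presses on something with over 40 N, if the wrist force passes 120 N, or if a joint passes its speed limit or range.

## Working session

There is one attempt and no reset: what is moved stays moved. The work goes in short steps, Python scripts to look and compute and a tool call to move; the robot and the scene stay as the last step left them, time stands still between calls to the robot, and variables do not carry over. Pictures are saved under pics/ and viewed, and the job is handed in when it is done.

Besides the shell and the picture viewer there is one more tool, called after "Request:" as name(argument=value, ...) on one line, values as JSON. step_arm: Moves the arm, as the interface text tells. Its arguments: {"type":"object","properties":{"rows":{"type":"array"},"grip_force":{"type":"number"}},"required":["rows"]}

```bash
mkdir -p pics; python3 - <<'E'
from workcell import ctrl, viewer, job
import cv2,pickle
s=ctrl.get_state();print(s)
for n in("side","top"):
    d=viewer.snapshot(n);cv2.imwrite(f"pics/{n}0.png",d["color"]);pickle.dump(d,open(f"{n}0.pkl","wb"));print(n,d["intrinsics"],d["rvec"],d["tvec"])
E
```

```text
{'time': 0.0, 'joint_positions': array([ 1.24359620e+00,  2.77146391e-01, -2.78935774e-02,  1.26799271e+00,
       -2.25256601e-05,  1.46736970e+00]), 'joint_velocities': array([ 0.00049305,  0.00153491, -0.00085229,  0.00107058, -0.00120542,
        0.00084857]), 'tau': array([-1.00169647e-03, -4.45515311e+01,  2.95198435e+01,  1.63882674e-02,
       -1.88490421e-04, -1.08996153e-05]), 'ee_pos': array([138.59505255, 609.03437972, 403.54496596]), 'ee_rot': array([-0.35071853, -3.1214941 ,  0.0034388 ]), 'contact_force': array([ 0.35656851, -0.08767116,  0.07840866]), 'moment': array([ 0.0180205 , -0.04170708,  0.06038529]), 'width': 1.0009688818713813}
side [[480.85640192   0.         317.63491057]
 [  0.         480.85640192 235.65626917]
 [  0.           0.           1.        ]] [ 2.21603704 -0.15924348  0.07334291] [-562.30617557  126.64105233 1089.2798898 ]
top [[535.53100316   0.         326.05103336]
 [  0.         535.53100316 242.04347371]
 [  0.           0.           1.        ]] [ 2.17065748 -2.19488816  0.09044301] [  -6.47081033  562.14953433 1482.06562515]
```

View pics/side0.png

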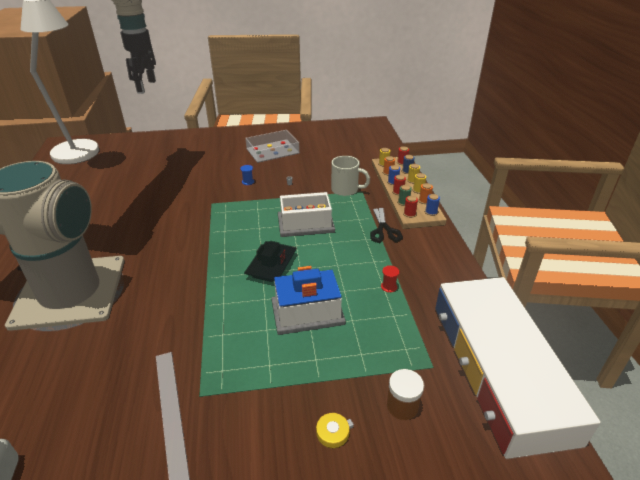

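View pics/top0.png

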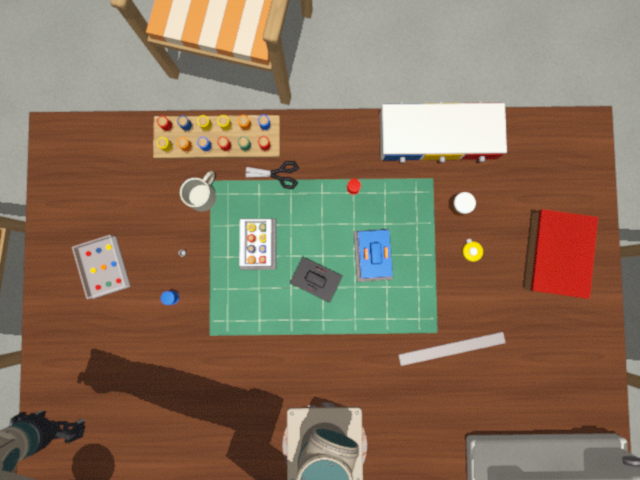

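Candidates for the cover: blue with orange tabs at top (375,254) and side (308,290); black lookalike at top (316,279); red flat box at top (565,253). For the filled tub: the white one at top (257,244), or the grey tray at top (101,267). I choose the blue cover and the white spool tub, and will check both in crops.

```bash
python3 - <<'E'
import cv2,numpy as np
t=cv2.imread("pics/top0.png");s=cv2.imread("pics/side0.png")
a=cv2.resize(t[220:290,340:410],(400,400),interpolation=cv2.INTER_CUBIC)
b=cv2.resize(t[210:280,222:292],(400,400),interpolation=cv2.INTER_CUBIC)
cv2.imwrite("pics/ctop.png",np.hstack([a,b]))
a=cv2.resize(s[250:340,260:360],(400,360),interpolation=cv2.INTER_CUBIC)
b=cv2.resize(s[170:260,255:355],(400,360),interpolation=cv2.INTER_CUBIC)
cv2.imwrite("pics/cside.png",np.hstack([a,b]))
E
```

```text
(no output)
```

View pics/ctop.png

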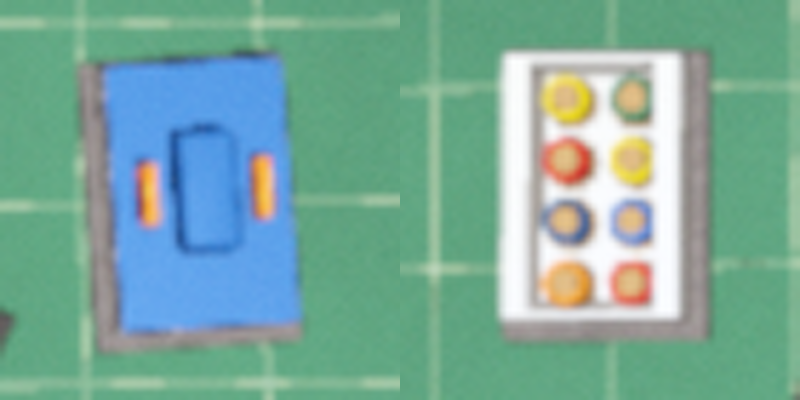

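View pics/cside.png

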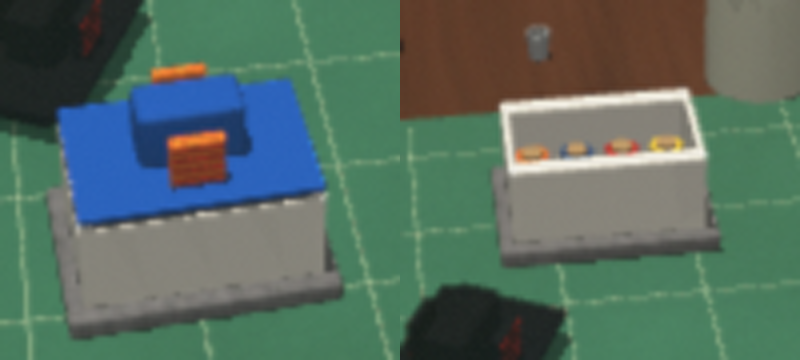

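The crops confirm both: the blue cover with two orange tabs sits on the tub at top (375,254), and the open white tub with eight spools is at top (257,244). Next I fit poses with projected silhouettes.

```bash
cat > h.py <<'E'
import cv2,numpy as np,pickle
from scipy.optimize import minimize
SS=4
def proj(d,P):
    return cv2.projectPoints(np.asarray(P,float),d["rvec"],d["tvec"],d["intrinsics"],None)[0][:,0]
def box(x,y,th,lx,ly,z0,z1,cx=0,cy=0):
    c,s=np.cos(th),np.sin(th);o=[]
    for z in(z0,z1):
        for a,b in((1,1),(1,-1),(-1,-1),(-1,1)):
            u,v=cx+a*lx/2,cy+b*ly/2
            o.append((x+c*u-s*v,y+s*u+c*v,z))
    return np.array(o)
def render(d,boxes,roi):
    x0,y0,x1,y1=roi;m=np.zeros(((y1-y0)*SS,(x1-x0)*SS),np.uint8)
    for b in boxes:
        p=(proj(d,b)-[x0,y0]+.5)*SS-.5
        h=cv2.convexHull(p.astype(np.float32))
        cv2.fillConvexPoly(m,np.round(h*16).astype(np.int32),255,shift=4)
    return cv2.resize(m,(x1-x0,y1-y0),interpolation=cv2.INTER_AREA).astype(float)/255
def fit(views,boxf,x0):
    # views: list of (d, softmask, roi)
    def c(p): return sum(np.abs(render(d,boxf(p),r)-m).sum() for d,m,r in views)
    best=None
    for k in range(4):
        s=np.array([[0]*len(x0)]+[list(v) for v in np.diag(([6]*2+[.08]+[3]*(len(x0)-3))*np.array(1 if k%2 else -1))])
        r=minimize(c,x0,method="Nelder-Mead",options=dict(initial_simplex=np.array(x0)+s,xatol=.01,fatol=.01,maxiter=800))
        if best is None or r.fun<best.fun:best=r
        x0=best.x
    return best
def cover(p,z=72.5):
    x,y,t=p[:3];z=p[3] if len(p)>3 else z
    return [box(x,y,t,126,84,z,z+5),box(x,y,t,56,28,z,z+40),box(x,y,t,28,5,z+7,z+34,0,27.5),box(x,y,t,28,5,z+7,z+34,0,-27.5)]
def tub(p): return [box(*p[:3],126,84,14,69)]
E
python3 - <<'E'
from h import *
T=pickle.load(open("top0.pkl","rb"));S=pickle.load(open("side0.pkl","rb"))
def bgpt(d,u,v,z):
    R=cv2.Rodrigues(d["rvec"])[0];o=-R.T@np.ravel(d["tvec"]);r=R.T@np.linalg.solve(d["intrinsics"],[u,v,1]);return o+r*(z-o[2])/r[2]
for n,d,p in(("c",T,(375,254)),("f",T,(257,244)),("c",S,(305,289)),("f",S,(305,203))):print(n,bgpt(d,*p,77 if n=="c" else 69))
def bm(d,r):
    x0,y0,x1,y1=r;h=cv2.cvtColor(d["color"],cv2.COLOR_BGR2HSV)[y0:y1,x0:x1].astype(int);H,Sa,V=[h[...,i] for i in range(3)]
    m=((H>98)&(H<125)&(Sa>120))|((H<20)&(Sa>150)&(V>120));return m.astype(float)
def wm(d,r,thr):
    x0,y0,x1,y1=r;h=cv2.cvtColor(d["color"],cv2.COLOR_BGR2HSV)[y0:y1,x0:x1].astype(int)
    m=((h[...,1]<45)&(h[...,2]>thr)).astype(np.uint8)
    cs,_=cv2.findContours(m,cv2.RETR_EXTERNAL,cv2.CHAIN_APPROX_NONE);c=max(cs,key=cv2.contourArea);o=np.zeros_like(m);cv2.drawContours(o,[c],-1,1,-1);return o.astype(float)
rT,rS=(345,220,405,290),(262,255,352,335)
fT,fS=(230,210,285,280),(268,185,340,245)
vc=[(T,bm(T,rT),rT),(S,bm(S,rS),rS)]
vf=[(T,wm(T,fT,150),fT),(S,wm(S,fS,125),fS)]
o=[]
for d,m,r in vc+vf:
    x0,y0,x1,y1=r
    a=d["color"][y0:y1,x0:x1].copy();b=cv2.cvtColor((m*255).astype(np.uint8),cv2.COLOR_GRAY2BGR)
    o.append(cv2.resize(np.hstack([a,b]),(400,290),interpolation=cv2.INTER_NEAREST))
cv2.imwrite("pics/masks.png",np.vstack([np.hstack(o[:2]),np.hstack(o[2:])]))
pc=bgpt(T,375,254,77);pf=bgpt(T,257,244,69)
for nm,vs,f,p in(("cover",vc,cover,pc),("full",vf,tub,pf)):
    for l,v in(("both",vs),("top",vs[:1]),("side",vs[1:])):
        r=fit(v,f,[p[0],p[1],0.]);print(nm,l,r.x.round(3),round(r.fun,1),[round(m.sum()) for _,m,_ in v])
r=fit(vc,cover,[pc[0],pc[1],0,72.5]);print("coverz",r.x.round(3),r.fun)
E
```

```text
c [ 523.84105823 -144.39843513   77.        ]
f [555.06179687 175.32218521  69.        ]
c [ 520.91148339 -149.8091957    77.        ]
f [560.53748044 178.68746293  69.        ]
cover both [ 5.25654e+02 -1.43353e+02  5.10000e-02] 405.8 [1339, 1815]
cover top [ 5.26178e+02 -1.44699e+02  4.50000e-02] 147.7 [1339]
cover side [ 5.25240e+02 -1.41667e+02  4.90000e-02] 207.8 [1815]
full both [ 5.60958e+02  1.83401e+02 -2.00000e-03] 253.2 [1702, 1756]
full top [560.368 183.497   0.   ] 156.8 [1702]
full side [ 5.60798e+02  1.81676e+02 -6.00000e-03] 90.8 [1756]
coverz [ 5.25428e+02 -1.44254e+02  4.60000e-02  7.47440e+01] 373.1960784313725
```

View pics/masks.png

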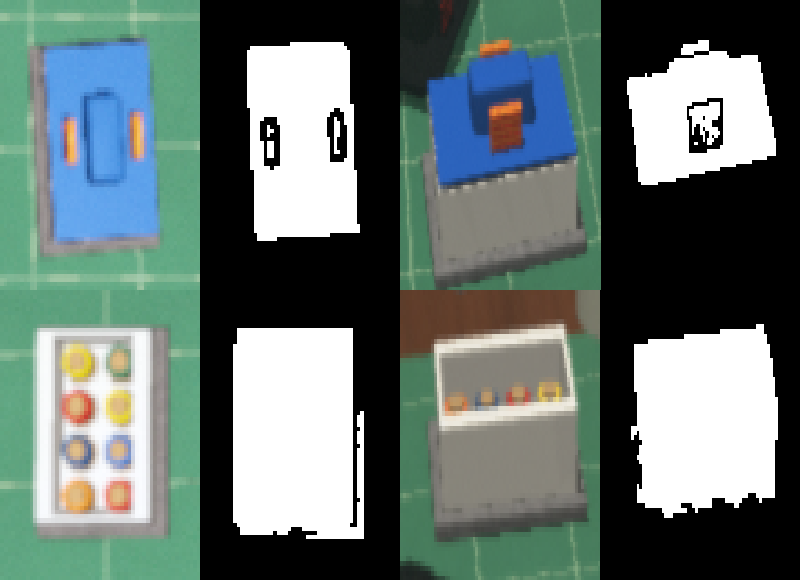

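```bash
cat > m.py <<'E'
from h import *
def fill(m):
    cs,_=cv2.findContours(m.astype(np.uint8),cv2.RETR_EXTERNAL,cv2.CHAIN_APPROX_NONE);c=max(cs,key=cv2.contourArea);o=np.zeros(m.shape,np.uint8);cv2.drawContours(o,[c],-1,1,-1);return o.astype(float)
def bm(d,r):
    x0,y0,x1,y1=r;h=cv2.cvtColor(d["color"],cv2.COLOR_BGR2HSV)[y0:y1,x0:x1].astype(int);H,Sa,V=[h[...,i] for i in range(3)]
    return fill(((H>98)&(H<125)&(Sa>110))|(((H<22)|(H>170))&(Sa>130)))
def wm(d,r,thr):
    x0,y0,x1,y1=r;h=cv2.cvtColor(d["color"],cv2.COLOR_BGR2HSV)[y0:y1,x0:x1].astype(int)
    return fill((h[...,1]<60)&(h[...,2]>thr))
def show(vs,f,x,name):
    o=[]
    for d,m,r in vs:
        a=d["color"][r[1]:r[3],r[0]:r[2]];k=8
        A=cv2.resize(a,None,fx=k,fy=k,interpolation=cv2.INTER_CUBIC)
        for b in f(x):
            hh=cv2.convexHull(((proj(d,b)-[r[0],r[1]]+.5)*k-.5).astype(np.float32));cv2.polylines(A,[hh.round().astype(int)],True,(255,0,255),1)
        o.append(cv2.resize(A,(400,480)))
    cv2.imwrite(name,np.hstack(o))
def rim(p):return [box(*p[:3],126,84,68,69)]
E
python3 - <<'E'
from m import *
T=pickle.load(open("top0.pkl","rb"));S=pickle.load(open("side0.pkl","rb"))
rT,rS=(345,220,405,290),(262,255,352,335)
fT,fS=(230,210,285,280),(268,185,340,245)
print(S["color"][200:232:2,312].tolist()); print(T["color"][244,235:280].tolist())
vc=[(T,bm(T,rT),rT),(S,bm(S,rS),rS)]
vf=[(T,wm(T,fT,190),fT),(S,wm(S,fS,190),fS)]
for l,v in(("both",vc),("top",vc[:1]),("side",vc[1:])):
    r=fit(v,cover,[525,-144,.05]);print("cover",l,r.x.round(3),round(r.fun,1),[round(m.sum()) for _,m,_ in v])
    if l=="both":show(vc,cover,r.x,"pics/oc.png")
for l,v in(("both",vf),("top",vf[:1]),("side",vf[1:])):
    r=fit(v,rim,[560,180,0]);print("full",l,r.x.round(3),round(r.fun,1),[round(m.sum()) for _,m,_ in v])
    if l=="both":show(vf,rim,r.x,"pics/of.png")
E
```

```text
[[120, 129, 133], [120, 129, 133], [117, 130, 142], [91, 130, 177], [138, 152, 212], [221, 232, 236], [126, 136, 140], [123, 132, 136], [123, 133, 136], [124, 134, 136], [122, 132, 135], [123, 133, 136], [123, 133, 136], [123, 133, 136], [104, 110, 112], [113, 117, 121]]
[[129, 166, 95], [126, 164, 94], [129, 165, 96], [132, 166, 100], [180, 195, 164], [229, 233, 223], [250, 250, 248], [252, 251, 249], [241, 240, 239], [208, 210, 211], [166, 170, 176], [168, 174, 179], [218, 217, 217], [243, 239, 235], [234, 228, 223], [224, 219, 216], [221, 216, 213], [220, 218, 217], [221, 221, 223], [237, 237, 238], [251, 249, 248], [254, 252, 250], [254, 252, 250], [254, 251, 249], [253, 249, 246], [246, 240, 236], [236, 225, 219], [234, 221, 214], [229, 219, 214], [225, 219, 218], [232, 231, 231], [248, 247, 246], [254, 251, 250], [255, 252, 251], [253, 250, 248], [229, 226, 225], [163, 166, 168], [133, 138, 142], [144, 145, 152], [145, 147, 153], [127, 132, 133], [114, 138, 98], [128, 163, 96], [132, 165, 99], [131, 166, 96]]
cover both [ 5.25691e+02 -1.43460e+02  4.80000e-02] 178.1 [1457, 1941]
cover top [ 5.26006e+02 -1.44671e+02  4.70000e-02] 40.2 [1457]
cover side [ 5.25336e+02 -1.41615e+02  4.80000e-02] 84.3 [1941]
full both [ 5.60784e+02  1.82862e+02 -9.00000e-03] 97.0 [1500, 858]
full top [ 5.60758e+02  1.81564e+02 -1.10000e-02] 48.9 [1500]
full side [5.60881e+02 1.83788e+02 1.00000e-03] 39.6 [858]
```

View pics/oc.png

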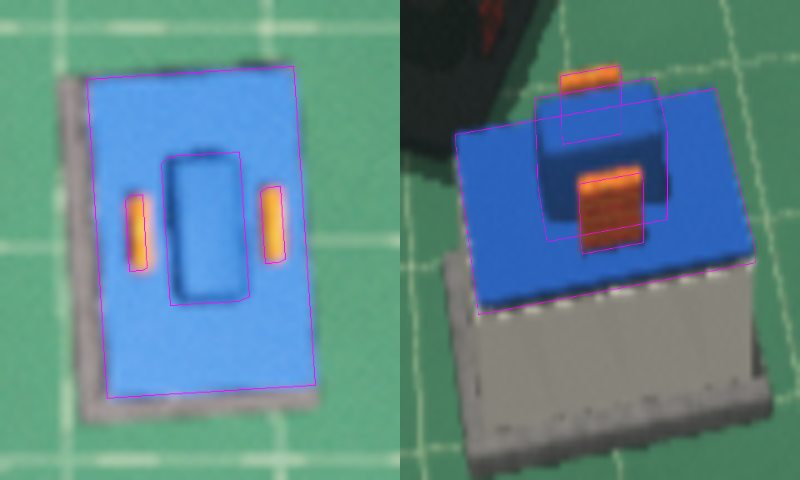

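View pics/of.png

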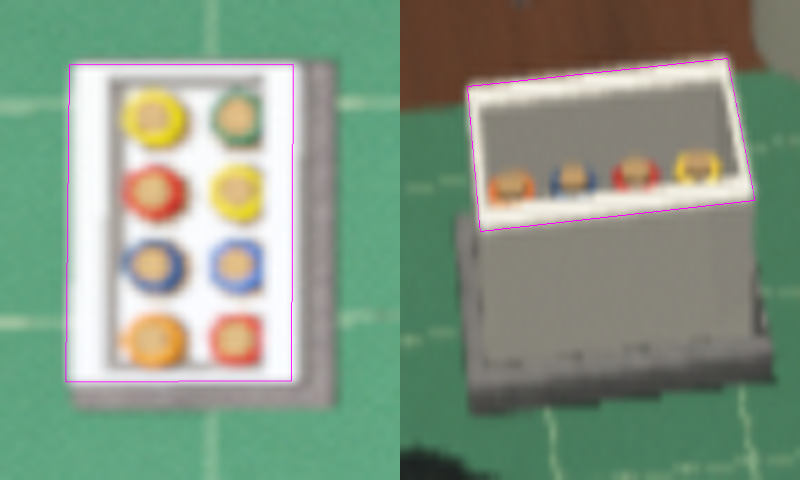

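Request:
step_arm(rows=[{"dp": [0, 0, 0], "rot": [0, 0, -5.2], "fingers": -1}, {"dp": [0, 0, 0], "rot": [0, 0, -5.2], "fingers": -1}, {"dp": [0, 0, 0], "rot": [0, 0, -5.2], "fingers": -1}, {"dp": [-0.005, -0.012, 0], "rot": [0, 0, 0], "fingers": -1}, {"dp": [-0.011, -0.024, 0], "rot": [0, 0, 0], "fingers": -1}, {"dp": [-0.011, -0.024, 0], "rot": [0, 0, 0], "fingers": -1}, {"dp": [-0.011, -0.024, 0], "rot": [0, 0, 0], "fingers": -1}, {"dp": [-0.011, -0.024, 0], "rot": [0, 0, 0], "fingers": -1}, {"dp": [-0.011, -0.024, 0], "rot": [0, 0, 0], "fingers": -1}, {"dp": [-0.011, -0.024, 0], "rot": [0, 0, 0], "fingers": -1}, {"dp": [-0.011, -0.024, 0], "rot": [0, 0, 0], "fingers": -1}, {"dp": [-0.011, -0.024, 0], "rot": [0, 0, 0], "fingers": -1}, {"dp": [-0.011, -0.024, 0], "rot": [0, 0, 0], "fingers": -1}, {"dp": [-0.011, -0.024, 0], "rot": [0, 0, 0], "fingers": -1}, {"dp": [-0.011, -0.024, 0], "rot": [0, 0, 0], "fingers": -1}, {"dp": [-0.011, -0.024, 0], "rot": [0, 0, 0], "fingers": -1}, {"dp": [-0.011, -0.024, 0], "rot": [0, 0, 0], "fingers": -1}, {"dp": [-0.011, -0.024, 0], "rot": [0, 0, 0], "fingers": -1}, {"dp": [-0.011, -0.024, 0], "rot": [0, 0, 0], "fingers": -1}, {"dp": [-0.011, -0.024, 0], "rot": [0, 0, 0], "fingers": -1}], grip_force=20)

```text
time: 1.77
ee_pos: [338.4, 220.8, 404.4]
ee_rot: [0.072, -3.14, 0.001]
contact_force: [0.7, -0.1, 0.8]
width: 0.999
```

```bash
cat > go.py <<'E'
import sys,numpy as np
from workcell import ctrl
from scipy.spatial.transform import Rotation as Ro
s=ctrl.get_state()
def st():
    R=Ro.from_rotvec(s["ee_rot"]);M=R.as_matrix()
    yaw=np.arctan2(-M[0,1],M[1,1]) # of tool y from world +y
    print("t",round(s["time"],2),"p",np.round(s["ee_pos"],2),"yaw",round(yaw,4),"tilt",np.round(M[:2,2],4),"F",np.round(s["contact_force"],2),"M",np.round(s["moment"],2),"w",round(float(s["width"]),4),"q",np.round(s["joint_positions"],2))
    return M
M=st()
if len(sys.argv)>1:
    g=np.array(list(map(float,sys.argv[1:4])));th=float(sys.argv[4])
    yaw=np.arctan2(-M[0,1],M[1,1]);
    c,n=np.cos(th),np.sin(th)
    W=np.array([[-c,-n,0],[-n,c,0],[0,0,-1]]).T # cols tool axes
    print("rotvec tool deg to goal",np.degrees(Ro.from_matrix(M.T@W).as_rotvec()).round(2))
    print("dp tool (now)",(M.T@(g-s["ee_pos"])).round(2),"dp tool (after turn)",(W.T@(g-s["ee_pos"])).round(2))
E
python3 go.py 525.7 -143.3 350 0.048
```

```text
t 1.77 p [338.39 220.76 404.36] yaw 0.0461 tilt [-0.0004 -0.0005] F [ 0.68 -0.13  0.79] M [ 0.04 -0.01 -0.04] w 0.9989 q [ 0.42 -0.12 -0.46  1.23 -0.    0.37]
rotvec tool deg to goal [-0.03 -0.03 -0.11]
dp tool (now) [-170.36 -372.27   54.48] dp tool (after turn) [-169.62 -372.63   54.36]
```

Request:
step_arm(rows=[{"dp": [-0.01, -0.022, 0.003], "rot": [0, 0, 0], "fingers": -1}, {"dp": [-0.01, -0.022, 0.003], "rot": [0, 0, 0], "fingers": -1}, {"dp": [-0.01, -0.022, 0.003], "rot": [0, 0, 0], "fingers": -1}, {"dp": [-0.01, -0.022, 0.003], "rot": [0, 0, 0], "fingers": -1}, {"dp": [-0.01, -0.022, 0.003], "rot": [0, 0, 0], "fingers": -1}, {"dp": [-0.01, -0.022, 0.003], "rot": [0, 0, 0], "fingers": -1}, {"dp": [-0.01, -0.022, 0.003], "rot": [0, 0, 0], "fingers": -1}, {"dp": [-0.01, -0.022, 0.003], "rot": [0, 0, 0], "fingers": -1}, {"dp": [-0.01, -0.022, 0.003], "rot": [0, 0, 0], "fingers": -1}, {"dp": [-0.01, -0.022, 0.003], "rot": [0, 0, 0], "fingers": -1}, {"dp": [-0.01, -0.022, 0.003], "rot": [0, 0, 0], "fingers": -1}, {"dp": [-0.01, -0.022, 0.003], "rot": [0, 0, 0], "fingers": -1}, {"dp": [-0.01, -0.022, 0.003], "rot": [0, 0, 0], "fingers": -1}, {"dp": [-0.01, -0.022, 0.003], "rot": [0, 0, 0], "fingers": -1}, {"dp": [-0.01, -0.022, 0.003], "rot": [0, 0, 0], "fingers": -1}, {"dp": [-0.008, -0.018, 0.003], "rot": [0, 0, 0], "fingers": -1}, {"dp": [0, 0, 0], "rot": [0, 0, 0], "fingers": -1}, {"dp": [0, 0, 0], "rot": [0, 0, 0], "fingers": -1}])

```text
time: 3.27
ee_pos: [512.7, -118.1, 356.1]
ee_rot: [0.071, -3.139, -0.001]
contact_force: [-0.7, 0.2, -0.4]
width: 0.997
```

```bash
python3 go.py 525.7 -143.3 300 0.048
```

```text
t 3.27 p [ 512.75 -118.14  356.08] yaw 0.045 tilt [-0.0017  0.0007] F [-0.75  0.18 -0.37] M [0.09 0.02 0.02] w 0.9971 q [-0.35  0.13 -0.31  1.13  0.   -0.39]
rotvec tool deg to goal [ 0.04 -0.1  -0.17]
dp tool (now) [-11.9  -25.76  56.04] dp tool (after turn) [-11.73 -25.75  56.08]
```

Request:
step_arm(rows=[{"dp": [-0.006, -0.013, 0.014], "rot": [0, 0, -0.1], "fingers": -1}, {"dp": [-0.006, -0.0128, 0.014], "rot": [0, 0, -0.1], "fingers": -1}, {"dp": [0, 0, 0.014], "rot": [0, 0, 0], "fingers": -1}, {"dp": [0, 0, 0.014], "rot": [0, 0, 0], "fingers": -1}, {"dp": [0, 0, 0], "rot": [0, 0, 0], "fingers": -1}, {"dp": [0, 0, 0], "rot": [0, 0, 0], "fingers": -1}, {"dp": [0, 0, 0], "rot": [0, 0, 0], "fingers": -1}])

```text
time: 3.85
ee_pos: [526.4, -141.9, 301.5]
ee_rot: [-0.082, 3.14, -0.0]
contact_force: [0.5, 0.2, 0.9]
width: 0.999
```

```bash
python3 go.py 525.7 -143.3 265 0.048; python3 - <<'E'
from workcell import viewer
import cv2,numpy as np
o=[]
for n,r in(("top",(315,200,415,300)),("side",(250,210,370,330))):
    d=viewer.snapshot(n);o.append(cv2.resize(d["color"][r[1]:r[3],r[0]:r[2]],(400,400),interpolation=cv2.INTER_CUBIC))
cv2.imwrite("pics/a1.png",np.hstack(o))
E
```

```text
t 3.85 p [ 526.41 -141.91  301.49] yaw 0.0522 tilt [ 0.0005 -0.0001] F [0.46 0.16 0.9 ] M [-0.01  0.02 -0.03] w 0.9992 q [-0.38  0.21 -0.34  1.02  0.   -0.43]
rotvec tool deg to goal [-0.01  0.03  0.24]
dp tool (now) [ 0.8  -1.34 36.49] dp tool (after turn) [ 0.78 -1.35 36.49]
```

View pics/a1.png

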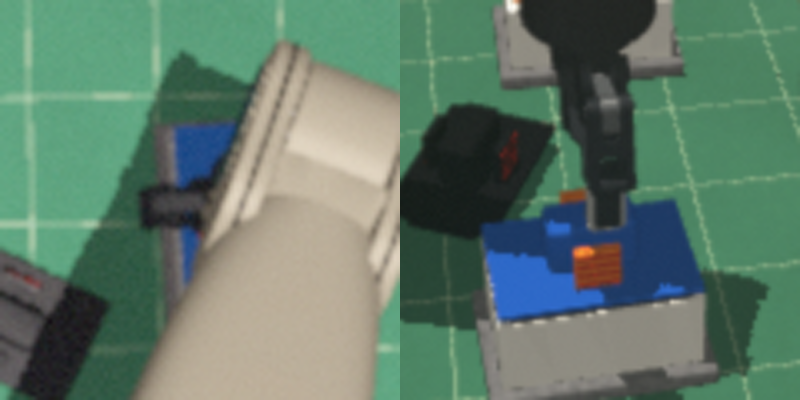

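```bash
python3 - <<'E'
from h import *
S=pickle.load(open("side0.pkl","rb"))
R=cv2.Rodrigues(S["rvec"])[0];print("cam",-R.T@np.ravel(S["tvec"]))
P=[]
for z in(141,):
  for dx in(-11,11):
    for dy in (42.5,57): P.append((526.4+dx+.052*dy,-142-dy,z))
p=proj(S,P);print(((p-[250,210]+.5)*400/120+[400,0]).round())
E
```

```text
cam [ 448.30955927 -862.35123539  757.71086533]
[[584. 226.]
 [589. 243.]
 [622. 222.]
 [627. 239.]]
```

Request:
step_arm(rows=[{"dp": [0.0007, -0.0012, 0.012], "rot": [0, 0, 0.2], "fingers": -1}, {"dp": [0, 0, 0.012], "rot": [0, 0, 0], "fingers": -1}, {"dp": [0, 0, 0.012], "rot": [0, 0, 0], "fingers": -1}, {"dp": [0, 0, 0.009], "rot": [0, 0, 0], "fingers": -0.8}, {"dp": [0, 0, 0], "rot": [0, 0, 0], "fingers": -0.7}, {"dp": [0, 0, 0], "rot": [0, 0, 0], "fingers": -0.6}, {"dp": [0, 0, 0], "rot": [0, 0, 0], "fingers": -0.5}, {"dp": [0, 0, 0], "rot": [0, 0, 0], "fingers": -0.46}, {"dp": [0, 0, 0], "rot": [0, 0, 0], "fingers": -0.46}])

```text
time: 4.7
ee_pos: [526.4, -143.6, 256.6]
ee_rot: [-0.076, 3.139, 0.0]
contact_force: [0.5, 1.4, -0.7]
width: 0.731
```

```bash
python3 go.py 525.7 -143.3 255 0.048; python3 - <<'E'
from workcell import viewer
import cv2,numpy as np
o=[]
for n,r in(("top",(315,200,415,300)),("side",(260,230,360,330))):
    d=viewer.snapshot(n);o.append(cv2.resize(d["color"][r[1]:r[3],r[0]:r[2]],(400,400),interpolation=cv2.INTER_CUBIC))
cv2.imwrite("pics/a2.png",np.hstack(o))
E
```

```text
t 4.7 p [ 526.38 -143.62  256.57] yaw 0.0487 tilt [0.0016 0.0003] F [ 0.47  1.38 -0.72] M [ 0.34 -0.05 -0.03] w 0.7305 q [-0.39  0.26 -0.38  0.93  0.   -0.43]
rotvec tool deg to goal [0.01 0.09 0.04]
dp tool (now) [0.67 0.35 1.57] dp tool (after turn) [0.67 0.35 1.57]
```

View pics/a2.png

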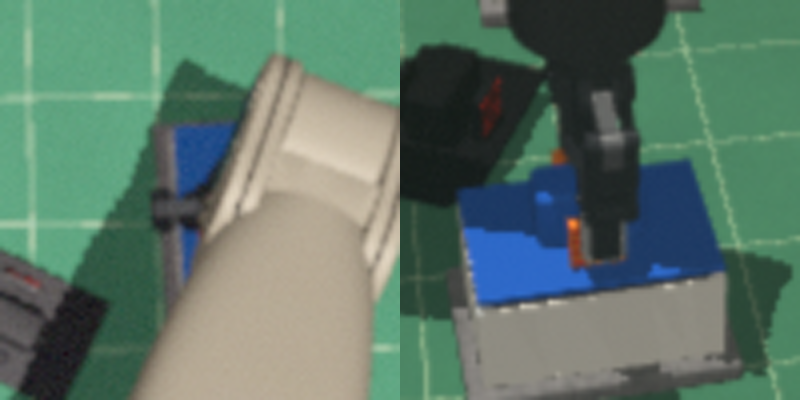

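Request:
step_arm(rows=[{"dp": [0.0015, 0, 0], "rot": [0, 0, 0], "fingers": -0.44}, {"dp": [0, 0, 0], "rot": [0, 0, 0], "fingers": -0.41}, {"dp": [0, 0, 0], "rot": [0, 0, 0], "fingers": -0.38}, {"dp": [0, 0, 0], "rot": [0, 0, 0], "fingers": -0.35}, {"dp": [0, 0, 0], "rot": [0, 0, 0], "fingers": -0.35}, {"dp": [0, 0, 0], "rot": [0, 0, 0], "fingers": -0.35}])

```text
time: 5.3
ee_pos: [524.9, -143.8, 256.1]
ee_rot: [-0.076, 3.139, 0.0]
contact_force: [2.1, 3.4, 2.4]
width: 0.676
```

```bash
python3 go.py 525.7 -143.3 255 0.048
```

```text
t 5.3 p [ 524.87 -143.78  256.06] yaw 0.0486 tilt [0.0013 0.0002] F [2.13 3.39 2.39] M [ 0.93 -0.47 -0.01] w 0.6757 q [-0.39  0.26 -0.39  0.92  0.   -0.43]
rotvec tool deg to goal [0.01 0.07 0.04]
dp tool (now) [-0.85  0.44  1.06] dp tool (after turn) [-0.85  0.44  1.06]
```

Request:
step_arm(rows=[{"dp": [0, 0.0009, 0], "rot": [0, 0, 0], "fingers": -0.35}, {"dp": [0, 0.0009, 0], "rot": [0, 0, 0], "fingers": -0.35}, {"dp": [0, 0, 0], "rot": [0, 0, 0], "fingers": -0.35}, {"dp": [0, 0, 0], "rot": [0, 0, 0], "fingers": -0.35}])

```text
time: 5.63
ee_pos: [524.8, -142.6, 256.1]
ee_rot: [-0.075, 3.14, -0.004]
contact_force: [2.9, -1.5, 1.6]
width: 0.673
```

```bash
python3 go.py 525.7 -143.3 255 0.048
```

```text
t 5.63 p [ 524.83 -142.62  256.1 ] yaw 0.0481 tilt [ 0.0011 -0.0022] F [ 2.95 -1.47  1.61] M [-0.13 -0.57  0.02] w 0.673 q [-0.38  0.26 -0.39  0.92 -0.   -0.43]
rotvec tool deg to goal [-0.13  0.06  0.  ]
dp tool (now) [-0.83 -0.71  1.1 ] dp tool (after turn) [-0.83 -0.72  1.1 ]
```

Request:
step_arm(rows=[{"dp": [0, -0.0004, -0.0003], "rot": [0, 0, 0], "fingers": -0.31}, {"dp": [0, 0, -0.0003], "rot": [0, 0, 0], "fingers": -0.27}, {"dp": [0, 0, -0.0003], "rot": [0, 0, 0], "fingers": -0.23}, {"dp": [0, 0, -0.0003], "rot": [0, 0, 0], "fingers": -0.23}, {"dp": [0, 0, 0], "rot": [0, 0, 0], "fingers": -0.23}])

```text
time: 6.05
ee_pos: [524.6, -142.5, 257.4]
ee_rot: [-0.076, 3.14, -0.001]
contact_force: [3.5, -0.2, 4.8]
width: 0.618
```

```bash
python3 go.py 525.7 -143.3 255 0.048
```

```text
t 6.05 p [ 524.59 -142.5   257.45] yaw 0.0484 tilt [ 0.0005 -0.0005] F [ 3.51 -0.18  4.77] M [ 0.04 -0.42  0.08] w 0.6183 q [-0.38  0.26 -0.39  0.93 -0.   -0.43]
rotvec tool deg to goal [-0.03  0.03  0.02]
dp tool (now) [-1.07 -0.85  2.45] dp tool (after turn) [-1.07 -0.85  2.45]
```

Request:
step_arm(rows=[{"dp": [0, 0, -0.0004], "rot": [0, 0, 0], "fingers": -0.2}, {"dp": [0, 0, -0.0004], "rot": [0, 0, 0], "fingers": -0.17}, {"dp": [0, 0, -0.0004], "rot": [0, 0, 0], "fingers": -0.14}, {"dp": [0, 0, -0.0004], "rot": [0, 0, 0], "fingers": -0.11}, {"dp": [0, 0, 0], "rot": [0, 0, 0], "fingers": -0.1}, {"dp": [0, 0, 0], "rot": [0, 0, 0], "fingers": -0.1}, {"dp": [0, 0, 0], "rot": [0, 0, 0], "fingers": -0.1}])

```text
time: 6.63
ee_pos: [524.6, -142.4, 258.6]
ee_rot: [-0.076, 3.14, -0.0]
contact_force: [2.0, -0.6, 5.7]
width: 0.555
```

```bash
python3 go.py 525.7 -143.3 255 0.048; python3 - <<'E'
from workcell import viewer
import cv2,numpy as np
o=[]
for n,r in(("top",(315,200,415,300)),("side",(260,230,360,330))):
    d=viewer.snapshot(n);o.append(cv2.resize(d["color"][r[1]:r[3],r[0]:r[2]],(400,400),interpolation=cv2.INTER_CUBIC))
cv2.imwrite("pics/a3.png",np.hstack(o))
E
```

```text
t 6.63 p [ 524.57 -142.44  258.62] yaw 0.0484 tilt [ 0.0004 -0.0002] F [ 2.03 -0.55  5.75] M [ 0.   -0.58  0.03] w 0.5548 q [-0.38  0.25 -0.39  0.93 -0.   -0.43]
rotvec tool deg to goal [-0.01  0.02  0.02]
dp tool (now) [-1.09 -0.91  3.62] dp tool (after turn) [-1.09 -0.91  3.62]
```

View pics/a3.png

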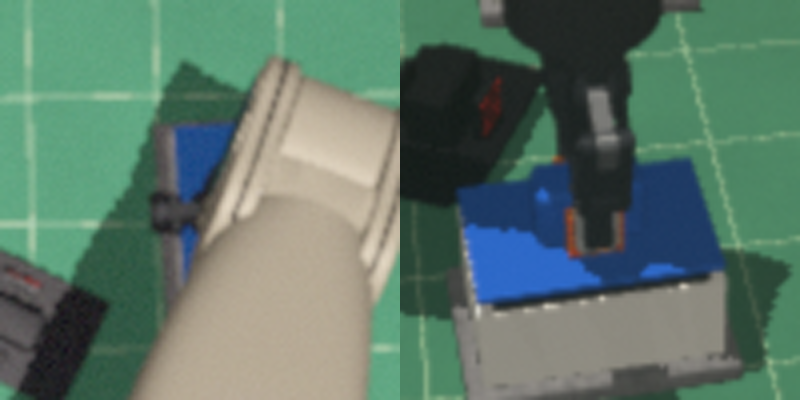

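Request:
step_arm(rows=[{"dp": [0, 0, -0.0004], "rot": [0, 0, 0], "fingers": -0.08}, {"dp": [0, 0, -0.0004], "rot": [0, 0, 0], "fingers": -0.06}, {"dp": [0, 0, 0], "rot": [0, 0, 0], "fingers": -0.04}, {"dp": [0, 0, 0], "rot": [0, 0, 0], "fingers": -0.04}, {"dp": [0, 0, -0.001], "rot": [0, 0, 0], "fingers": -0.04}, {"dp": [0, 0, -0.001], "rot": [0, 0, 0], "fingers": -0.04}, {"dp": [0, 0, -0.001], "rot": [0, 0, 0], "fingers": -0.04}, {"dp": [0, 0, 0], "rot": [0, 0, 0], "fingers": -0.04}])

```text
time: 7.4
ee_pos: [523.6, -142.2, 261.6]
ee_rot: [0.076, -3.138, -0.001]
contact_force: [1.2, -0.0, 0.6]
width: 0.521
```

```bash
python3 go.py
```

```text
t 7.4 p [ 523.6  -142.17  261.57] yaw 0.0484 tilt [-0.0025  0.0005] F [ 1.2  -0.02  0.62] M [-0.05 -0.21  0.01] w 0.5212 q [-0.38  0.25 -0.38  0.94 -0.   -0.43]
```

Request:
step_arm(rows=[{"dp": [0, 0, -0.002], "rot": [0, 0, 0], "fingers": -0.04}, {"dp": [0, 0, -0.002], "rot": [0, 0, 0], "fingers": -0.04}, {"dp": [0, 0, -0.003], "rot": [0, 0, 0], "fingers": -0.04}, {"dp": [0, 0, -0.004], "rot": [0, 0, 0], "fingers": -0.04}, {"dp": [0, 0, -0.006], "rot": [0, 0, 0], "fingers": -0.04}, {"dp": [0, 0, -0.008], "rot": [0, 0, 0], "fingers": -0.04}, {"dp": [0, 0, -0.01], "rot": [0, 0, 0], "fingers": -0.04}, {"dp": [0, 0, -0.01], "rot": [0, 0, 0], "fingers": -0.04}, {"dp": [0, 0, -0.01], "rot": [0, 0, 0], "fingers": -0.04}, {"dp": [0, 0, -0.005], "rot": [0, 0, 0], "fingers": -0.04}, {"dp": [0, 0, 0], "rot": [0, 0, 0], "fingers": -0.04}, {"dp": [0, 0, 0], "rot": [0, 0, 0], "fingers": -0.04}])

```text
time: 8.4
ee_pos: [524.6, -142.4, 322.9]
ee_rot: [-0.076, 3.14, -0.001]
contact_force: [-0.3, 0.1, -1.8]
width: 0.521
```

```bash
python3 go.py; python3 - <<'E'
from workcell import viewer
import cv2,numpy as np
o=[]
for n,r in(("top",(315,200,415,300)),("side",(250,210,370,330))):
    d=viewer.snapshot(n);o.append(cv2.resize(d["color"][r[1]:r[3],r[0]:r[2]],(400,400),interpolation=cv2.INTER_CUBIC))
cv2.imwrite("pics/a4.png",np.hstack(o))
E
```

```text
t 8.4 p [ 524.6  -142.44  322.93] yaw 0.0485 tilt [ 0.0011 -0.0004] F [-0.27  0.08 -1.84] M [ 0.02 -0.01 -0.02] w 0.5208 q [-0.38  0.19 -0.32  1.06  0.   -0.43]
```

View pics/a4.png

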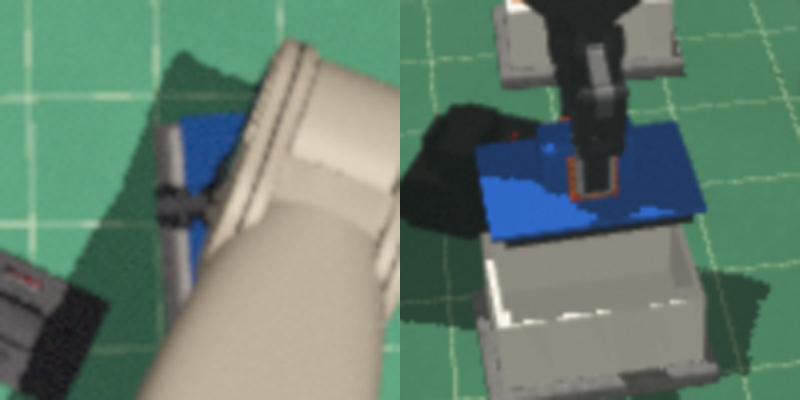

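Request:
step_arm(rows=[{"dp": [0, 0, 0], "rot": [0, 0, 1], "fingers": -0.04}, {"dp": [0, 0, 0], "rot": [0, 0, 1], "fingers": -0.04}, {"dp": [0, 0, 0], "rot": [0, 0, 1], "fingers": -0.04}, {"dp": [-0.001, 0.006, 0], "rot": [0, 0, 0], "fingers": -0.04}, {"dp": [-0.001, 0.012, 0], "rot": [0, 0, 0], "fingers": -0.04}, {"dp": [-0.002, 0.02, 0], "rot": [0, 0, 0], "fingers": -0.04}, {"dp": [-0.002, 0.02, 0], "rot": [0, 0, 0], "fingers": -0.04}, {"dp": [-0.002, 0.02, 0], "rot": [0, 0, 0], "fingers": -0.04}, {"dp": [-0.002, 0.02, 0], "rot": [0, 0, 0], "fingers": -0.04}, {"dp": [-0.002, 0.02, 0], "rot": [0, 0, 0], "fingers": -0.04}, {"dp": [-0.002, 0.02, 0], "rot": [0, 0, 0], "fingers": -0.04}, {"dp": [-0.002, 0.02, 0], "rot": [0, 0, 0], "fingers": -0.04}, {"dp": [-0.002, 0.02, 0], "rot": [0, 0, 0], "fingers": -0.04}, {"dp": [-0.002, 0.02, 0], "rot": [0, 0, 0], "fingers": -0.04}, {"dp": [-0.002, 0.02, 0], "rot": [0, 0, 0], "fingers": -0.04}, {"dp": [-0.002, 0.02, 0], "rot": [0, 0, 0], "fingers": -0.04}, {"dp": [-0.002, 0.02, 0], "rot": [0, 0, 0], "fingers": -0.04}, {"dp": [-0.002, 0.02, 0], "rot": [0, 0, 0], "fingers": -0.04}, {"dp": [-0.002, 0.02, 0], "rot": [0, 0, 0], "fingers": -0.04}, {"dp": [-0.002, 0.014, 0], "rot": [0, 0, 0], "fingers": -0.04}])

```text
time: 10.17
ee_pos: [557.1, 172.0, 322.3]
ee_rot: [-0.003, -3.141, -0.001]
contact_force: [0.9, 0.5, -1.2]
width: 0.522
```

Request:
step_arm(rows=[{"dp": [-0.002, 0.008, 0], "rot": [0, 0, 0], "fingers": -0.04}, {"dp": [-0.001, 0.004, 0], "rot": [0, 0, 0], "fingers": -0.04}, {"dp": [0, 0, 0], "rot": [0, 0, 0], "fingers": -0.04}, {"dp": [0, 0, 0], "rot": [0, 0, 0], "fingers": -0.04}, {"dp": [0, 0, 0], "rot": [0, 0, 0], "fingers": -0.04}, {"dp": [0, 0, 0], "rot": [0, 0, 0], "fingers": -0.04}])

```text
time: 10.67
ee_pos: [560.6, 180.7, 322.3]
ee_rot: [-0.008, -3.141, 0.0]
contact_force: [-0.5, -0.2, -1.4]
width: 0.523
```

```bash
python3 go.py 559.7 183.8 285 -0.004
```

```text
t 10.67 p [560.62 180.68 322.26] yaw -0.0051 tilt [-0.0003 -0.0003] F [-0.47 -0.19 -1.36] M [-0.01  0.    0.03] w 0.5232 q [ 0.2   0.27 -0.22  1.09 -0.    0.21]
rotvec tool deg to goal [-0.02 -0.02 -0.06]
dp tool (now) [ 0.93  3.13 37.26] dp tool (after turn) [ 0.94  3.12 37.26]
```

Request:
step_arm(rows=[{"dp": [0.0005, 0.0015, 0.006], "rot": [0, 0, 0], "fingers": -0.04}, {"dp": [0.0004, 0.0016, 0.01], "rot": [0, 0, 0], "fingers": -0.04}, {"dp": [0, 0, 0.01], "rot": [0, 0, 0], "fingers": -0.04}, {"dp": [0, 0, 0.008], "rot": [0, 0, 0], "fingers": -0.04}, {"dp": [0, 0, 0.003], "rot": [0, 0, 0], "fingers": -0.04}, {"dp": [0, 0, 0], "rot": [0, 0, 0], "fingers": -0.04}, {"dp": [0, 0, 0], "rot": [0, 0, 0], "fingers": -0.04}, {"dp": [0, 0, 0], "rot": [0, 0, 0], "fingers": -0.04}])

```text
time: 11.33
ee_pos: [560.0, 184.6, 285.6]
ee_rot: [0.006, 3.141, 0.0]
contact_force: [0.6, 0.4, 0.0]
width: 0.523
```

```bash
python3 go.py 559.7 183.8 285 -0.004;  python3 - <<'E'
from workcell import viewer
import cv2,numpy as np,pickle
o=[]
for n,r in(("top",(200,190,310,300)),("side",(255,140,355,240))):
    d=viewer.snapshot(n);pickle.dump(d,open(n+"5.pkl","wb"));o.append(cv2.resize(d["color"][r[1]:r[3],r[0]:r[2]],(400,400),interpolation=cv2.INTER_CUBIC))
cv2.imwrite("pics/a5.png",np.hstack(o))
E
```

```text
t 11.33 p [560.05 184.64 285.6 ] yaw -0.0039 tilt [0.0006 0.0001] F [0.65 0.39 0.  ] M [ 0.05 -0.05 -0.03] w 0.5233 q [ 0.21  0.3  -0.26  1.01 -0.    0.21]
rotvec tool deg to goal [0.01 0.04 0.01]
dp tool (now) [ 0.35 -0.84  0.6 ] dp tool (after turn) [ 0.35 -0.84  0.6 ]
```

View pics/a5.png

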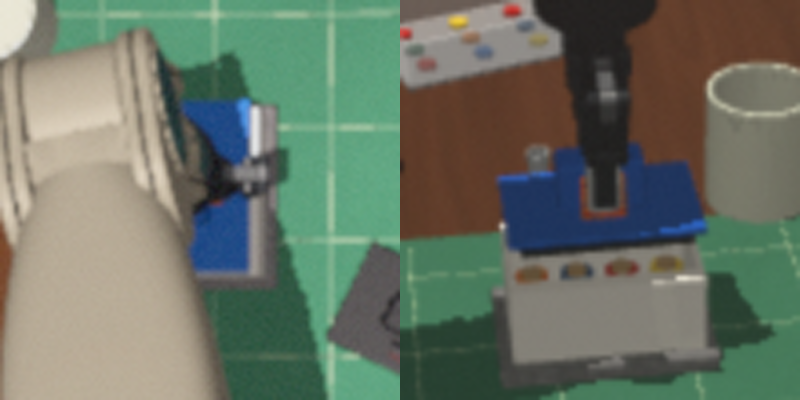

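```bash
cat > hand.py <<'E'
from m import *
import sys
def run(tag,zs,rT,rS,x0,gT,gS,plot=None):
    T=pickle.load(open(f"top{tag}.pkl","rb"));S=pickle.load(open(f"side{tag}.pkl","rb"))
    V=[]
    for d,r,g in((T,rT,gT),(S,rS,gS)):
        h=cv2.cvtColor(d["color"],cv2.COLOR_BGR2HSV)[r[1]:r[3],r[0]:r[2]].astype(int)
        H,Sa,Vv=h[...,0],h[...,1],h[...,2]
        m=((H>98)&(H<125)&(Sa>110)).astype(float)
        w=np.ones(m.shape);x0_,y0_,x1_,y1_=g;w[y0_-r[1]:y1_-r[1],x0_-r[0]:x1_-r[0]]=0
        V.append((d,m,r,w))
    for nm,vs in(("both",V),("top",V[:1]),("side",V[1:])):
      for z in zs:
        def c(p):return sum((w*np.abs(render(d,cover(p,z)[:1],r)-m)).sum() for d,m,r,w in vs)
        x=np.array(x0)
        for k in(1,-1,1):
            res=minimize(c,x,method="Nelder-Mead",options=dict(initial_simplex=x+k*np.array([[0,0,0],[5,0,0],[0,5,0],[0,0,.06]]),xatol=.01,fatol=.01));x=res.x
        print(nm,z,x.round(3),round(res.fun,1))
    o=[]
    for d,m,r,w in V: o.append(cv2.resize(np.hstack([d["color"][r[1]:r[3],r[0]:r[2]],cv2.cvtColor((255*m*w+90*(1-w)).astype(np.uint8),cv2.COLOR_GRAY2BGR)]),(400,250),interpolation=cv2.INTER_NEAREST))
    cv2.imwrite(plot,np.hstack(o))
E
python3 - <<'E'
from hand import *
# pixel regions: top crop scale 110/400, side 100/400
run("5",[98,100,102,104],(247,205,285,280),(270,175,345,210),[560,184,0.],(230,200,255,300),(293,150,318,197),"pics/h5.png")
E
```

```text
both 98 [ 5.62804e+02  1.86372e+02 -3.00000e-03] 651.8
both 100 [ 5.62687e+02  1.85776e+02 -6.00000e-03] 654.6
both 102 [ 5.61870e+02  1.84731e+02 -4.00000e-03] 690.4
both 104 [ 5.61727e+02  1.83866e+02 -1.00000e-03] 736.9
top 98 [ 5.63564e+02  1.85974e+02 -8.00000e-03] 509.8
top 100 [ 5.62777e+02  1.85787e+02 -8.00000e-03] 509.8
top 102 [ 5.63229e+02  1.85549e+02 -9.00000e-03] 510.9
top 104 [ 5.61943e+02  1.85167e+02 -4.00000e-03] 515.7
side 98 [5.61916e+02 1.87939e+02 5.00000e-03] 133.8
side 100 [5.61130e+02 1.84468e+02 8.00000e-03] 137.9
side 102 [5.60989e+02 1.81253e+02 5.00000e-03] 141.8
side 104 [5.61077e+02 1.78574e+02 1.30000e-02] 144.7
```

View pics/h5.png

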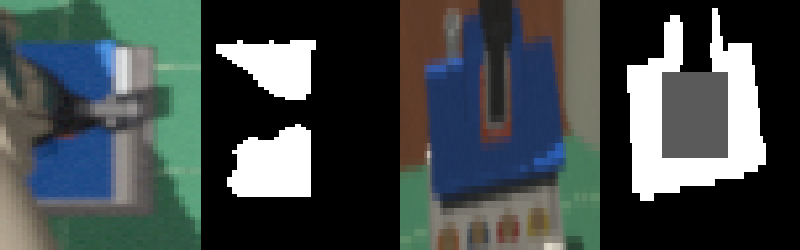

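```bash
python3 - <<'E'
from hand import *
run("5",[98,100,102,104],(261,205,285,280),(270,175,345,210),[560,184,0.],(255,220,290,252),(288,170,324,200),"pics/h5b.png")
E
```

```text
both 98 [5.62249e+02 1.86418e+02 6.00000e-03] 335.1
both 100 [ 5.62368e+02  1.85542e+02 -2.00000e-03] 336.4
both 102 [ 5.61703e+02  1.84630e+02 -3.00000e-03] 370.8
both 104 [ 5.61811e+02  1.83773e+02 -2.00000e-03] 416.0
top 98 [ 5.63271e+02  1.86047e+02 -2.00000e-03] 73.5
top 100 [ 5.63299e+02  1.85683e+02 -6.00000e-03] 73.0
top 102 [ 5.62373e+02  1.85623e+02 -4.00000e-03] 73.5
top 104 [ 5.62555e+02  1.85342e+02 -8.00000e-03] 74.5
side 98 [5.61916e+02 1.87939e+02 5.00000e-03] 254.8
side 100 [5.61130e+02 1.84468e+02 8.00000e-03] 258.9
side 102 [5.60989e+02 1.81253e+02 5.00000e-03] 262.8
side 104 [5.61057e+02 1.78584e+02 1.40000e-02] 265.8
```

View pics/h5b.png

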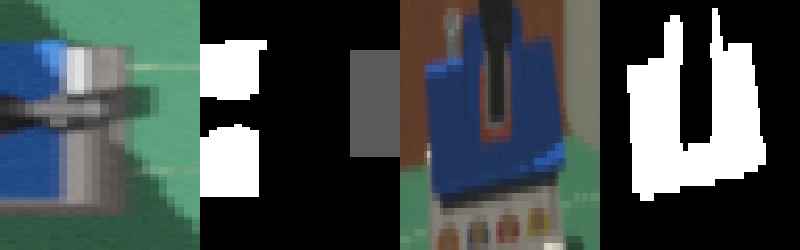

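```bash
cat > e.py <<'E'
from m import *
def ray(d,u,v,z):
    R=cv2.Rodrigues(d["rvec"])[0];o=-R.T@np.ravel(d["tvec"]);r=R.T@np.linalg.solve(d["intrinsics"],[u,v,1]);return (o+r*(z-o[2])/r[2])
E
python3 - <<'E'
from e import *
T0=pickle.load(open("top0.pkl","rb"));S0=pickle.load(open("side0.pkl","rb"));T5=pickle.load(open("top5.pkl","rb"));S5=pickle.load(open("side5.pkl","rb"))
for nm,d in(("T0",T0),):
    R=cv2.Rodrigues(d["rvec"])[0];print("topcam",(-R.T@np.ravel(d["tvec"])).round())
def row(d,v,a,b):print(v,a,[tuple(int(k) for k in x) for x in d["color"][v,a:b]])
def col(d,u,a,b):print("col",u,a,[tuple(int(k) for k in x) for x in d["color"][a:b,u]])
print("tub left/right");row(T0,225,235,244);row(T0,255,235,244);row(T0,225,266,278);row(T0,262,266,278)
print("tub top/bot");col(T0,250,214,224);col(T0,262,214,224);col(T0,250,262,274);
print("cover0 left/right");row(T0,245,352,362);row(T0,265,352,362);row(T0,245,386,396);row(T0,265,386,396)
print("cover5 right");row(T5,222,262,280);row(T5,256,262,280);
print("cover5 top/bot");col(T5,260,212,224);col(T5,260,260,274)
E
```

```text
topcam [ 443.   -6. 1522.]
tub left/right
225 235 [(141, 175, 122), (140, 175, 121), (141, 178, 122), (147, 180, 129), (185, 205, 178), (232, 238, 228), (249, 250, 247), (251, 252, 250), (249, 249, 248)]
255 235 [(130, 166, 98), (131, 166, 99), (129, 166, 98), (142, 172, 117), (199, 209, 189), (240, 241, 235), (252, 251, 249), (252, 250, 248), (242, 240, 239)]
225 266 [(213, 217, 210), (248, 248, 246), (252, 251, 249), (250, 249, 247), (232, 232, 232), (179, 181, 183), (136, 138, 145), (139, 140, 148), (144, 144, 153), (129, 134, 135), (135, 159, 132), (155, 188, 149)]
262 266 [(216, 213, 220), (253, 249, 247), (255, 252, 250), (253, 250, 247), (230, 226, 225), (164, 165, 168), (137, 140, 146), (147, 148, 156), (148, 149, 157), (131, 135, 137), (115, 140, 99), (126, 163, 94)]
tub top/bot
col 250 214 [(127, 162, 96), (126, 161, 93), (127, 161, 95), (124, 158, 94), (142, 160, 129), (209, 211, 207), (228, 228, 227), (184, 188, 189), (151, 182, 189), (133, 214, 228)]
col 262 214 [(124, 159, 91), (121, 158, 89), (123, 161, 92), (126, 159, 94), (140, 161, 128), (209, 211, 207), (228, 228, 
[... 1299 characters left out ...]
 [(135, 75, 27), (134, 74, 32), (136, 76, 34), (134, 75, 30), (136, 73, 32), (137, 81, 48), (139, 110, 102), (146, 144, 148), (139, 148, 153), (121, 128, 132), (104, 110, 114), (90, 93, 95), (83, 81, 87), (76, 79, 79), (71, 87, 67), (81, 104, 73), (109, 135, 96), (131, 162, 112)]
cover5 top/bot
col 260 212 [(66, 85, 48), (68, 87, 52), (62, 82, 46), (67, 86, 49), (70, 86, 47), (98, 81, 46), (122, 74, 33), (132, 70, 27), (136, 75, 36), (133, 73, 29), (134, 73, 33), (133, 71, 27)]
col 260 260 [(137, 77, 33), (135, 74, 32), (136, 78, 37), (135, 76, 40), (135, 96, 77), (122, 109, 104), (97, 97, 102), (79, 81, 84), (78, 79, 81), (78, 87, 75), (65, 85, 52), (67, 89, 49), (66, 86, 46), (63, 87, 48)]
```

```bash
python3 - <<'E'
from e import *
T=pickle.load(open("top0.pkl","rb"))
print("tub y L,R",ray(T,239.15,225,69)[1],ray(T,238.85,255,69)[1],ray(T,270.75,225,69)[1],ray(T,270.5,262,69)[1])
print("tub x top,bot",ray(T,250,218.6,69)[0],ray(T,262,218.6,69)[0],ray(T,250,265.9,69)[0])
print("cov0 L,R",ray(T,358.65,245,77.5),ray(T,390.15,245,77.5),ray(T,359.7,265,77.5),ray(T,391.4,265,77.5))
for z in (103,105,107):print("cov5 R",z,ray(T,268.15,222,z)[1],ray(T,267.85,256,z)[1],"x top",ray(T,260,216.8,z)[0],"bot",ray(T,260,264.3,z)[0])
E
```

```text
tub y L,R 223.92063743321003 224.60432180279386 137.78332075984454 138.7710315761584
tub x top,bot 624.8071024663298 624.4526032808806 495.7344966751839
cov0 L,R [ 548.67593669 -100.56418229   77.5       ] [ 547.73924461 -185.79839753   77.5       ] [ 494.5660599  -102.52873872   77.5       ] [ 493.61573355 -188.0518842    77.5       ]
cov5 R 103 141.30839331964737 142.34711801111516 x top 625.1003934035274 bot 498.4458895823841
cov5 R 105 141.10008027012924 142.13734081445637 x top 624.8439695535184 bot 498.36799314309826
cov5 R 107 140.8917672206111 141.92756361779757 x top 624.5875457035095 bot 498.2900967038123
```

Request:
step_arm(rows=[{"dp": [0.0006, -0.001, 0], "rot": [0, 0, 0], "fingers": -0.04}, {"dp": [0, -0.0008, 0.003], "rot": [0, 0, 0], "fingers": -0.04}, {"dp": [0, 0, 0.003], "rot": [0, 0, 0], "fingers": -0.04}, {"dp": [0, 0, 0.003], "rot": [0, 0, 0], "fingers": -0.04}, {"dp": [0, 0, 0.002], "rot": [0, 0, 0], "fingers": -0.04}, {"dp": [0, 0, 0], "rot": [0, 0, 0], "fingers": -0.04}, {"dp": [0, 0, 0], "rot": [0, 0, 0], "fingers": -0.04}, {"dp": [0, 0, 0], "rot": [0, 0, 0], "fingers": -0.04}])

```text
time: 12.1
ee_pos: [559.2, 182.8, 274.3]
ee_rot: [-0.006, -3.142, -0.0]
contact_force: [-0.3, 0.4, -1.6]
width: 0.522
```

```bash
python3 go.py 559.4 182.8 270 -0.004;  python3 - <<'E'
from workcell import viewer
import cv2,numpy as np,pickle
o=[]
for n,r in(("top",(220,200,300,280)),("side",(265,160,345,240))):
    d=viewer.snapshot(n);pickle.dump(d,open(n+"6.pkl","wb"));o.append(cv2.resize(d["color"][r[1]:r[3],r[0]:r[2]],(400,400),interpolation=cv2.INTER_CUBIC))
cv2.imwrite("pics/a6.png",np.hstack(o))
E
```

```text
t 12.1 p [559.24 182.82 274.28] yaw -0.0039 tilt [-0.  0.] F [-0.29  0.36 -1.58] M [-0.02 -0.07 -0.02] w 0.5218 q [ 0.21  0.31 -0.27  0.99  0.    0.21]
rotvec tool deg to goal [ 0.   -0.    0.01]
dp tool (now) [-0.16 -0.02  4.28] dp tool (after turn) [-0.16 -0.02  4.28]
```

View pics/a6.png

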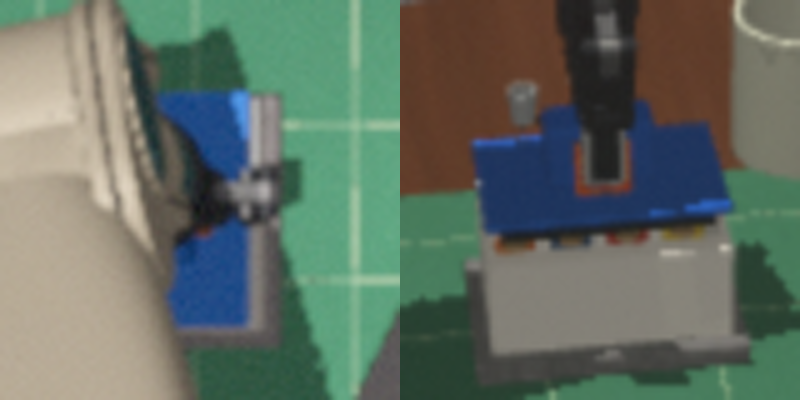

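Request:
step_arm(rows=[{"dp": [0, 0, 0.002], "rot": [0, 0, 0], "fingers": -0.04}, {"dp": [0, 0, 0.002], "rot": [0, 0, 0], "fingers": -0.04}, {"dp": [0, 0, 0.001], "rot": [0, 0, 0], "fingers": -0.04}, {"dp": [0, 0, 0.001], "rot": [0, 0, 0], "fingers": -0.04}, {"dp": [0, 0, 0], "rot": [0, 0, 0], "fingers": -0.04}])

```text
time: 12.62
ee_pos: [559.0, 182.8, 267.9]
ee_rot: [-0.006, -3.141, 0.0]
contact_force: [0.2, -0.5, -0.7]
width: 0.519
```

Request:
step_arm(rows=[{"dp": [0, 0, 0.001], "rot": [0, 0, 0], "fingers": -0.04}, {"dp": [0, 0, 0.001], "rot": [0, 0, 0], "fingers": -0.04}, {"dp": [0, 0, 0.001], "rot": [0, 0, 0], "fingers": -0.04}, {"dp": [0, 0, 0], "rot": [0, 0, 0], "fingers": -0.04}])

```text
time: 12.95
ee_pos: [559.1, 182.8, 265.0]
ee_rot: [-0.006, -3.141, 0.0]
contact_force: [-0.9, 0.4, -2.0]
width: 0.521
```

```bash
python3 go.py 559.4 182.8 270 -0.004
```

```text
t 12.95 p [559.09 182.76 265.05] yaw -0.0039 tilt [-0.0004 -0.0001] F [-0.94  0.45 -2.03] M [ 0.05  0.01 -0.03] w 0.5212 q [ 0.21  0.32 -0.28  0.97 -0.    0.21]
rotvec tool deg to goal [-0.   -0.02  0.  ]
dp tool (now) [-0.31  0.04 -4.95] dp tool (after turn) [-0.31  0.04 -4.95]
```

Request:
step_arm(rows=[{"dp": [0, 0, 0.001], "rot": [0, 0, 0], "fingers": -0.04}, {"dp": [0, 0, 0.001], "rot": [0, 0, 0], "fingers": -0.04}, {"dp": [0, 0, 0], "rot": [0, 0, 0], "fingers": -0.04}])

```text
time: 13.2
ee_pos: [559.1, 182.8, 263.1]
ee_rot: [-0.006, -3.141, 0.0]
contact_force: [0.7, -0.6, -1.9]
width: 0.517
```

Request:
step_arm(rows=[{"dp": [0, 0, 0.001], "rot": [0, 0, 0], "fingers": -0.04}, {"dp": [0, 0, 0.001], "rot": [0, 0, 0], "fingers": -0.04}, {"dp": [0, 0, 0], "rot": [0, 0, 0], "fingers": -0.04}])

```text
time: 13.45
ee_pos: [559.4, 182.8, 261.5]
ee_rot: [0.006, 3.141, 0.0]
contact_force: [-0.0, -0.3, 0.3]
width: 0.522
```

```bash
python3 go.py 559.4 182.8 270 -0.004
```

```text
t 13.45 p [559.36 182.79 261.48] yaw -0.0038 tilt [0.0005 0.0001] F [-0.01 -0.34  0.28] M [ 0.05  0.03 -0.  ] w 0.5223 q [ 0.21  0.32 -0.28  0.96 -0.    0.21]
rotvec tool deg to goal [0.   0.03 0.01]
dp tool (now) [-0.05  0.01 -8.52] dp tool (after turn) [-0.04  0.01 -8.52]
```

Request:
step_arm(rows=[{"dp": [0, 0, 0.001], "rot": [0, 0, 0], "fingers": -0.04}, {"dp": [0, 0, 0.0005], "rot": [0, 0, 0], "fingers": -0.04}, {"dp": [0, 0, 0], "rot": [0, 0, 0], "fingers": -0.04}, {"dp": [0, 0, 0], "rot": [0, 0, 0], "fingers": -0.04}])

```text
time: 13.78
ee_pos: [559.4, 182.9, 260.3]
ee_rot: [0.006, 3.141, 0.0]
contact_force: [-0.3, -0.7, 2.9]
width: 0.522
```

```bash
python3 go.py 559.4 182.8 270 -0.004;  python3 - <<'E'
from workcell import viewer
import cv2,numpy as np,pickle
o=[]
for n,r in(("top",(220,200,300,280)),("side",(265,160,345,240))):
    d=viewer.snapshot(n);o.append(cv2.resize(d["color"][r[1]:r[3],r[0]:r[2]],(400,400),interpolation=cv2.INTER_CUBIC))
cv2.imwrite("pics/a7.png",np.hstack(o))
E
```

```text
t 13.78 p [559.38 182.86 260.25] yaw -0.0038 tilt [0.0007 0.0002] F [-0.28 -0.67  2.87] M [-0.02  0.16 -0.02] w 0.522 q [ 0.21  0.32 -0.29  0.96  0.    0.21]
rotvec tool deg to goal [0.01 0.04 0.01]
dp tool (now) [-0.02 -0.06 -9.75] dp tool (after turn) [-0.02 -0.06 -9.75]
```

View pics/a7.png

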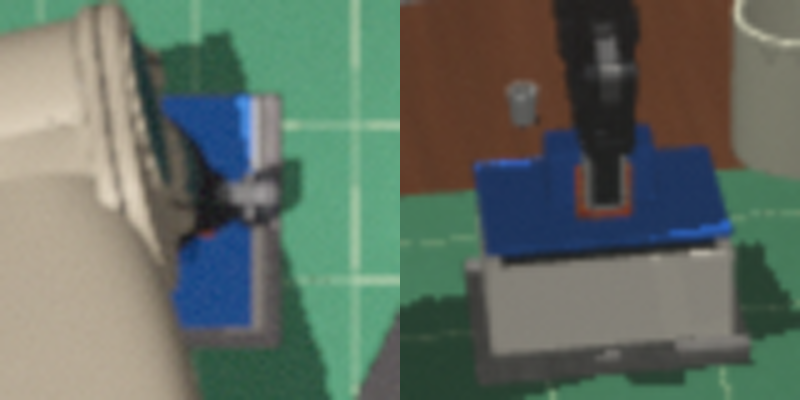

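Request:
step_arm(rows=[{"dp": [0, 0, 0.0007], "rot": [0, 0, 0], "fingers": -0.04}, {"dp": [0, 0, 0], "rot": [0, 0, 0], "fingers": -0.04}, {"dp": [0, 0, 0], "rot": [0, 0, 0], "fingers": -0.1}, {"dp": [0, 0, 0], "rot": [0, 0, 0], "fingers": -0.18}, {"dp": [0, 0, 0], "rot": [0, 0, 0], "fingers": -0.26}, {"dp": [0, 0, 0], "rot": [0, 0, 0], "fingers": -0.34}, {"dp": [0, 0, 0], "rot": [0, 0, 0], "fingers": -0.42}, {"dp": [0, 0, 0], "rot": [0, 0, 0], "fingers": -0.5}, {"dp": [0, 0, 0], "rot": [0, 0, 0], "fingers": -0.7}, {"dp": [0, 0, 0], "rot": [0, 0, 0], "fingers": -0.9}, {"dp": [0, 0, 0], "rot": [0, 0, 0], "fingers": -0.9}, {"dp": [0, 0, -0.004], "rot": [0, 0, 0], "fingers": -0.9}, {"dp": [0, 0, -0.008], "rot": [0, 0, 0], "fingers": -0.9}, {"dp": [0, 0, -0.012], "rot": [0, 0, 0], "fingers": -0.9}, {"dp": [0, 0, -0.012], "rot": [0, 0, 0], "fingers": -0.9}, {"dp": [0, 0, -0.012], "rot": [0, 0, 0], "fingers": -0.9}, {"dp": [0, 0, -0.012], "rot": [0, 0, 0], "fingers": -0.9}, {"dp": [0, 0, 0], "rot": [0, 0, 0], "fingers": 0}, {"dp": [0, 0, 0], "rot": [0, 0, 0], "fingers": 1}])

```text
time: 15.47
ee_pos: [559.8, 182.9, 320.8]
ee_rot: [0.006, 3.138, 0.001]
contact_force: [0.1, 0.4, 0.2]
width: 0.694
```

```bash
python3 go.py 559.4 182.8 300 -0.004;  python3 - <<'E'
from workcell import viewer
import cv2,numpy as np,pickle
o=[]
for n,r in(("top",(220,200,300,280)),("side",(265,160,345,240))):
    d=viewer.snapshot(n);o.append(cv2.resize(d["color"][r[1]:r[3],r[0]:r[2]],(400,400),interpolation=cv2.INTER_CUBIC))
cv2.imwrite("pics/a8.png",np.hstack(o))
E
```

```text
t 15.47 p [559.8  182.92 320.84] yaw -0.0039 tilt [0.0032 0.0007] F [0.09 0.39 0.17] M [-0.01  0.01  0.06] w 0.6937 q [ 0.21  0.27 -0.22  1.08 -0.    0.21]
rotvec tool deg to goal [0.04 0.18 0.01]
dp tool (now) [ 0.46 -0.14 20.84] dp tool (after turn) [ 0.4  -0.12 20.84]
```

View pics/a8.png

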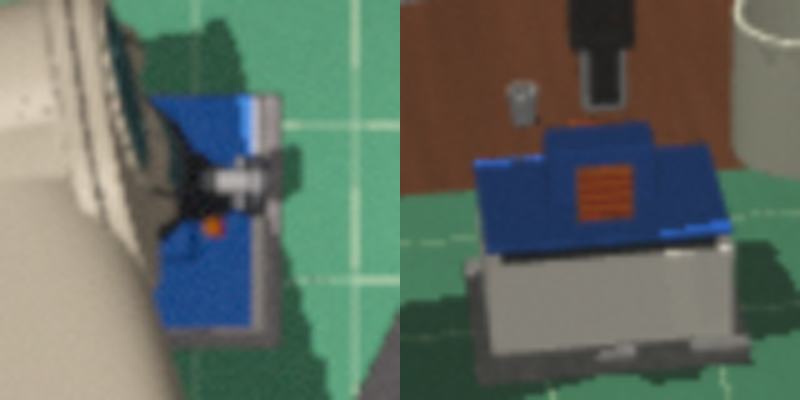

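Request:
step_arm(rows=[{"dp": [-0.0005, 0, 0.005], "rot": [0, 0, 0], "fingers": 1}, {"dp": [0, 0, 0.008], "rot": [0, 0, 0], "fingers": 1}, {"dp": [0, 0, 0.008], "rot": [0, 0, 0], "fingers": 1}, {"dp": [0, 0, 0.004], "rot": [0, 0, 0], "fingers": 1}, {"dp": [0, 0, 0], "rot": [0, 0, 0], "fingers": 1}, {"dp": [0, 0, 0], "rot": [0, 0, 0], "fingers": 1}, {"dp": [0, 0, 0], "rot": [0, 0, 0], "fingers": 1}])

```text
time: 16.15
ee_pos: [559.8, 182.8, 294.0]
ee_rot: [-0.006, -3.141, 0.0]
contact_force: [0.4, 0.4, -0.5]
width: 0.002
```

Request:
step_arm(rows=[{"dp": [0, 0, 0.001], "rot": [0, 0, 0], "fingers": 1}, {"dp": [0, 0, 0.001], "rot": [0, 0, 0], "fingers": 1}, {"dp": [0, 0, 0], "rot": [0, 0, 0], "fingers": 1}])

```text
time: 16.4
ee_pos: [559.8, 182.8, 292.3]
ee_rot: [0.006, 3.141, 0.0]
contact_force: [0.5, 0.3, -0.2]
width: 0.001
```

```bash
python3 go.py 559.4 182.8 300 -0.004
```

```text
t 16.4 p [559.76 182.79 292.26] yaw -0.0039 tilt [0.0004 0.0001] F [ 0.51  0.31 -0.22] M [ 0.01  0.01 -0.01] w 0.0006 q [ 0.21  0.29 -0.25  1.02  0.    0.21]
rotvec tool deg to goal [0.01 0.02 0.  ]
dp tool (now) [ 0.36  0.01 -7.74] dp tool (after turn) [ 0.36  0.01 -7.74]
```

Request:
step_arm(rows=[{"dp": [0, 0, 0.001], "rot": [0, 0, 0], "fingers": 1}, {"dp": [0, 0, 0.001], "rot": [0, 0, 0], "fingers": 1}, {"dp": [0, 0, 0.001], "rot": [0, 0, 0], "fingers": 1}, {"dp": [0, 0, 0], "rot": [0, 0, 0], "fingers": 1}])

```text
time: 16.73
ee_pos: [559.8, 182.8, 289.1]
ee_rot: [0.006, 3.141, 0.0]
contact_force: [-0.3, -0.0, 1.4]
width: -0.003
```

Request:
step_arm(rows=[{"dp": [0, 0, 0.0007], "rot": [0, 0, 0], "fingers": 1}, {"dp": [0, 0, 0.0007], "rot": [0, 0, 0], "fingers": 1}, {"dp": [0, 0, 0], "rot": [0, 0, 0], "fingers": 1}])

```text
time: 16.98
ee_pos: [559.8, 182.8, 288.0]
ee_rot: [0.006, 3.141, 0.0]
contact_force: [-0.1, -0.2, 3.1]
width: -0.001
```

Request:
step_arm(rows=[{"dp": [0, 0, 0.0005], "rot": [0, 0, 0], "fingers": 1}, {"dp": [0, 0, 0.0005], "rot": [0, 0, 0], "fingers": 1}, {"dp": [0, 0, 0], "rot": [0, 0, 0], "fingers": 1}])

```text
time: 17.23
ee_pos: [559.8, 182.8, 287.1]
ee_rot: [0.006, 3.141, 0.0]
contact_force: [-1.7, -0.4, 4.3]
width: -0.001
```

Request:
step_arm(rows=[{"dp": [0, 0, 0.0005], "rot": [0, 0, 0], "fingers": 1}, {"dp": [0, 0, 0.0005], "rot": [0, 0, 0], "fingers": 1}, {"dp": [0, 0, 0.0005], "rot": [0, 0, 0], "fingers": 1}, {"dp": [0, 0, 0], "rot": [0, 0, 0], "fingers": 1}])

```text
time: 17.57
ee_pos: [559.8, 182.8, 285.8]
ee_rot: [0.006, 3.141, 0.0]
contact_force: [-1.8, 0.8, 7.1]
width: 0.002
```

Request:
step_arm(rows=[{"dp": [0, 0, 0.0005], "rot": [0, 0, 0], "fingers": 1}, {"dp": [0, 0, 0.0005], "rot": [0, 0, 0], "fingers": 1}, {"dp": [0, 0, 0.0005], "rot": [0, 0, 0], "fingers": 1}, {"dp": [0, 0, 0], "rot": [0, 0, 0], "fingers": 1}])

```text
time: 17.9
ee_pos: [559.8, 182.8, 284.6]
ee_rot: [0.006, 3.141, 0.0]
contact_force: [-2.1, -0.6, 7.7]
width: 0.001
```

Request:
step_arm(rows=[{"dp": [0, 0, 0.0005], "rot": [0, 0, 0], "fingers": 1}, {"dp": [0, 0, 0.0005], "rot": [0, 0, 0], "fingers": 1}, {"dp": [0, 0, 0], "rot": [0, 0, 0], "fingers": 1}])

```text
time: 18.15
ee_pos: [559.8, 182.8, 283.7]
ee_rot: [0.006, 3.141, 0.0]
contact_force: [-2.8, 0.6, 8.4]
width: -0.003
```

Request:
step_arm(rows=[{"dp": [0, 0, 0.0005], "rot": [0, 0, 0], "fingers": 1}, {"dp": [0, 0, 0.0005], "rot": [0, 0, 0], "fingers": 1}, {"dp": [0, 0, 0.0005], "rot": [0, 0, 0], "fingers": 1}, {"dp": [0, 0, 0], "rot": [0, 0, 0], "fingers": 1}])

```text
time: 18.48
ee_pos: [559.8, 182.8, 282.3]
ee_rot: [0.006, 3.141, 0.0]
contact_force: [-2.9, -0.7, 8.9]
width: -0.004
```

Request:
step_arm(rows=[{"dp": [0, 0, 0.0005], "rot": [0, 0, 0], "fingers": 1}, {"dp": [0, 0, 0.0005], "rot": [0, 0, 0], "fingers": 1}, {"dp": [0, 0, 0], "rot": [0, 0, 0], "fingers": 1}])

```text
time: 18.73
ee_pos: [559.8, 182.8, 281.4]
ee_rot: [0.006, 3.141, 0.0]
contact_force: [-2.8, 0.0, 9.2]
width: -0.003
```

```bash
python3 go.py
```

```text
t 18.73 p [559.79 182.83 281.41] yaw -0.0038 tilt [0.0007 0.0001] F [-2.84  0.    9.18] M [-0.15  0.65 -0.01] w -0.0027 q [ 0.21  0.3  -0.26  1.   -0.    0.21]
```

```bash
python3 - <<'E'
from workcell import viewer
import cv2,numpy as np,pickle
o=[]
for n,r in(("top",(220,200,300,280)),("side",(265,160,345,240))):
    d=viewer.snapshot(n);o.append(cv2.resize(d["color"][r[1]:r[3],r[0]:r[2]],(400,400),interpolation=cv2.INTER_CUBIC))
cv2.imwrite("pics/a9.png",np.hstack(o))
E
```

```text
(no output)
```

View pics/a9.png

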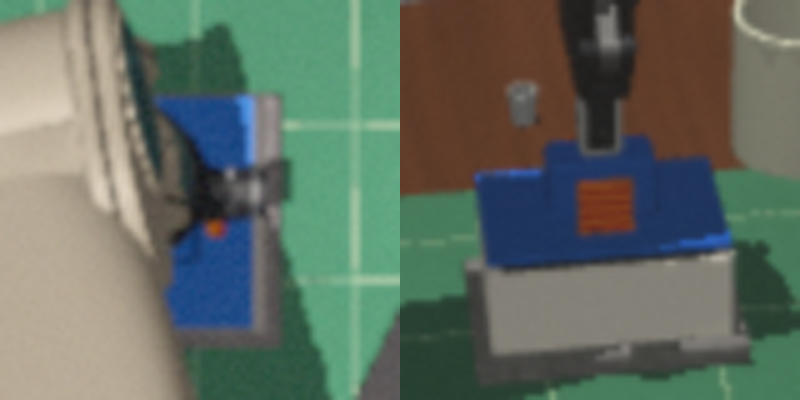

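```bash
python3 - <<'E'
from workcell import viewer
import cv2,numpy as np,pickle
d=viewer.snapshot("side");pickle.dump(d,open("side9.pkl","wb"));t=viewer.snapshot("top");pickle.dump(t,open("top9.pkl","wb"))
s7=cv2.imread("pics/a8.png")[:,400:]
a=d["color"][185:240,270:345]
cv2.imwrite("pics/b9.png",cv2.resize(a,(790,580),interpolation=cv2.INTER_CUBIC))
E
```

```text
(no output)
```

View pics/b9.png

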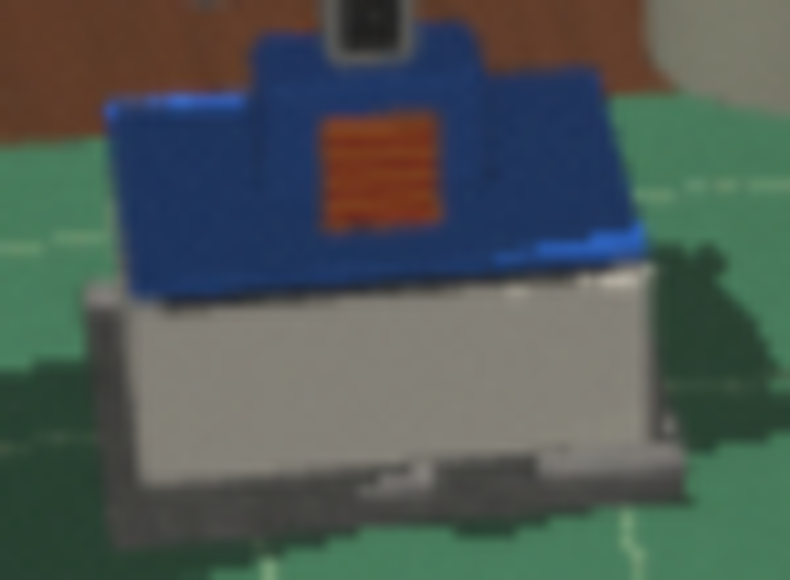

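Request:
step_arm(rows=[{"dp": [0.0005, 0, 0.0003], "rot": [0, 0, 0], "fingers": 1}, {"dp": [0.0005, 0, 0.0003], "rot": [0, 0, 0], "fingers": 1}, {"dp": [0, 0, 0.0005], "rot": [0, 0, 0], "fingers": 1}, {"dp": [0, 0, 0], "rot": [0, 0, 0], "fingers": 1}])

```text
time: 19.27
ee_pos: [559.4, 182.8, 280.6]
ee_rot: [0.006, 3.139, 0.0]
contact_force: [-1.5, -0.1, 8.3]
width: -0.0
```

Request:
step_arm(rows=[{"dp": [0, 0, 0.0005], "rot": [0, 0, 0], "fingers": 1}, {"dp": [0, 0, 0.0005], "rot": [0, 0, 0], "fingers": 1}, {"dp": [0, 0, 0], "rot": [0, 0, 0], "fingers": 1}])

```text
time: 19.52
ee_pos: [559.4, 182.8, 279.6]
ee_rot: [0.006, 3.139, 0.0]
contact_force: [-0.8, -0.4, 10.0]
width: 0.0
```

```bash
python3 go.py
```

```text
t 19.52 p [559.42 182.84 279.56] yaw -0.004 tilt [0.0026 0.0002] F [-0.78 -0.39  9.99] M [-0.2   0.35  0.04] w 0.0002 q [ 0.21  0.3  -0.27  1.   -0.    0.21]
```

Request:
step_arm(rows=[{"dp": [0, 0, 0.0005], "rot": [0, 0, 0], "fingers": 1}, {"dp": [0, 0, 0.0005], "rot": [0, 0, 0], "fingers": 1}, {"dp": [0, 0, 0], "rot": [0, 0, 0], "fingers": 1}])

```text
time: 19.77
ee_pos: [559.4, 182.9, 278.8]
ee_rot: [0.006, 3.139, 0.0]
contact_force: [-2.5, -1.1, 9.5]
width: -0.006
```

Request:
step_arm(rows=[{"dp": [0, 0, 0.0005], "rot": [0, 0, 0], "fingers": 1}, {"dp": [0, 0, 0.0005], "rot": [0, 0, 0], "fingers": 1}, {"dp": [0, 0, 0], "rot": [0, 0, 0], "fingers": 1}])

```text
time: 20.02
ee_pos: [559.4, 182.9, 278.1]
ee_rot: [0.006, 3.139, 0.0]
contact_force: [-2.2, -1.1, 11.4]
width: -0.002
```

Request:
step_arm(rows=[{"dp": [0, 0, 0.0005], "rot": [0, 0, 0], "fingers": 1}, {"dp": [0, 0, 0.0005], "rot": [0, 0, 0], "fingers": 1}, {"dp": [0, 0, 0], "rot": [0, 0, 0], "fingers": 1}])

```text
time: 20.27
ee_pos: [559.5, 182.9, 277.3]
ee_rot: [0.006, 3.139, 0.0]
contact_force: [-3.0, -1.0, 13.1]
width: 0.001
```

```bash
python3 go.py
```

```text
t 20.27 p [559.46 182.86 277.31] yaw -0.0039 tilt [0.003  0.0002] F [-3.01 -0.95 13.14] M [-0.25  0.65  0.02] w 0.0013 q [ 0.21  0.31 -0.27  0.99 -0.    0.21]
```

Request:
step_arm(rows=[{"dp": [0, 0, 0.0005], "rot": [0, 0, 0], "fingers": 1}, {"dp": [0, 0, 0.0005], "rot": [0, 0, 0], "fingers": 1}, {"dp": [0, 0, 0], "rot": [0, 0, 0], "fingers": 1}])

```text
time: 20.52
ee_pos: [559.4, 182.9, 276.6]
ee_rot: [0.006, 3.139, 0.0]
contact_force: [-2.3, -1.2, 14.3]
width: 0.0
```

Request:
step_arm(rows=[{"dp": [0, 0, 0.0004], "rot": [0, 0, 0], "fingers": 1}, {"dp": [0, 0, 0.0003], "rot": [0, 0, 0], "fingers": 1}, {"dp": [0, 0, 0], "rot": [0, 0, 0], "fingers": 1}])

```text
time: 20.77
ee_pos: [559.5, 182.9, 276.1]
ee_rot: [0.006, 3.138, 0.0]
contact_force: [-4.2, -1.5, 15.8]
width: -0.001
```

```bash
python3 go.py; python3 - <<'E'
from workcell import viewer
import cv2,numpy as np,pickle
d=viewer.snapshot("side");pickle.dump(d,open("side10.pkl","wb"))
cv2.imwrite("pics/b10.png",cv2.resize(d["color"][185:240,270:345],(790,580),interpolation=cv2.INTER_CUBIC))
E
```

```text
t 20.77 p [559.47 182.87 276.08] yaw -0.004 tilt [0.0031 0.0002] F [-4.21 -1.5  15.76] M [-0.32  0.8   0.01] w -0.0006 q [ 0.21  0.31 -0.27  0.99 -0.    0.21]
```

View pics/b10.png

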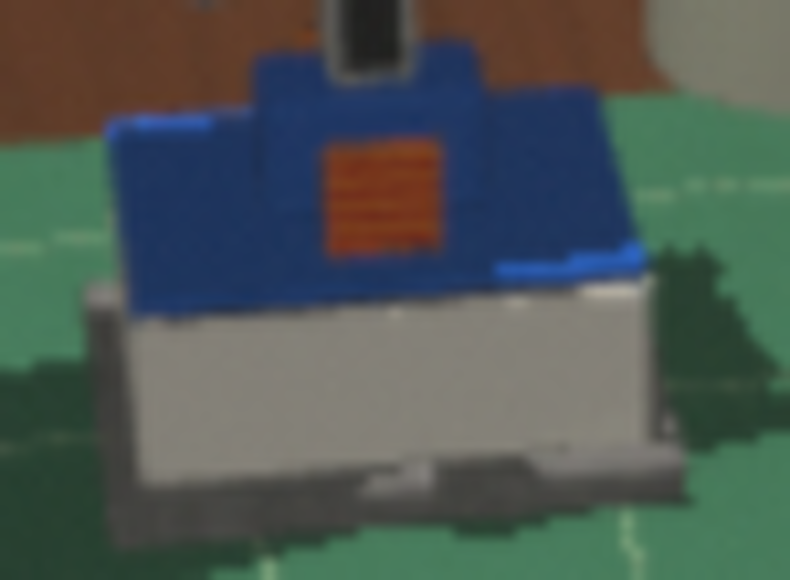

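Request:
step_arm(rows=[{"dp": [0, 0, 0.0005], "rot": [0, 0, 0], "fingers": 1}, {"dp": [0, 0, 0], "rot": [0, 0, 0], "fingers": 1}, {"dp": [0, 0, 0], "rot": [0, 0, 0], "fingers": 1}])

```text
time: 21.07
ee_pos: [559.5, 182.9, 275.7]
ee_rot: [0.006, 3.138, 0.0]
contact_force: [-4.4, -1.8, 15.1]
width: 0.003
```

Request:
step_arm(rows=[{"dp": [0, 0, -0.003], "rot": [0, 0, 0], "fingers": 1}, {"dp": [0, 0, -0.004], "rot": [0, 0, 0], "fingers": 1}, {"dp": [0, 0, -0.002], "rot": [0, 0, 0], "fingers": 1}, {"dp": [0, 0, 0], "rot": [0, 0, 0], "fingers": 1}])

```text
time: 21.4
ee_pos: [559.4, 182.8, 283.3]
ee_rot: [0.006, 3.139, 0.0]
contact_force: [0.5, -0.9, 4.6]
width: -0.003
```

Request:
step_arm(rows=[{"dp": [0, 0, -0.002], "rot": [0, 0, 0], "fingers": 1}, {"dp": [0, 0, 0], "rot": [0, 0, 0], "fingers": 1}, {"dp": [0, 0, 0], "rot": [0, 0, 0], "fingers": 1}])

```text
time: 21.65
ee_pos: [559.4, 182.8, 284.3]
ee_rot: [0.006, 3.139, 0.0]
contact_force: [1.0, -0.8, 3.3]
width: -0.004
```

Request:
step_arm(rows=[{"dp": [0, 0, -0.001], "rot": [0, 0, 0], "fingers": 1}, {"dp": [0, 0, 0], "rot": [0, 0, 0], "fingers": 1}, {"dp": [0, 0, 0], "rot": [0, 0, 0], "fingers": 1}])

```text
time: 21.9
ee_pos: [558.8, 182.8, 284.8]
ee_rot: [0.006, 3.141, 0.0]
contact_force: [2.3, 0.0, 2.5]
width: 0.001
```

Contact now ends about 3.5 mm lower than before, which matches a latched cover. I'll retreat and check it with the cameras.

Request:
step_arm(rows=[{"dp": [0, 0, -0.003], "rot": [0, 0, 0], "fingers": 1}, {"dp": [0, 0, -0.01], "rot": [0, 0, 0], "fingers": 1}, {"dp": [0, 0, -0.02], "rot": [0, 0, 0], "fingers": 1}, {"dp": [0, 0, -0.03], "rot": [0, 0, 0], "fingers": 1}, {"dp": [0, 0, -0.03], "rot": [0, 0, 0], "fingers": 1}, {"dp": [0.02, -0.02, -0.02], "rot": [0, 0, 0], "fingers": 1}, {"dp": [0.02, -0.025, 0], "rot": [0, 0, 0], "fingers": 1}, {"dp": [0.02, -0.025, 0], "rot": [0, 0, 0], "fingers": 1}, {"dp": [0.02, -0.025, 0], "rot": [0, 0, 0], "fingers": 1}, {"dp": [0.02, -0.025, 0], "rot": [0, 0, 0], "fingers": 1}, {"dp": [0.015, -0.025, 0], "rot": [0, 0, 0], "fingers": 1}, {"dp": [0.015, -0.025, 0], "rot": [0, 0, 0], "fingers": 1}, {"dp": [0, -0.025, 0], "rot": [0, 0, 0], "fingers": 1}, {"dp": [0, -0.025, 0], "rot": [0, 0, 0], "fingers": 1}, {"dp": [0, -0.02, 0], "rot": [0, 0, 0], "fingers": 1}, {"dp": [0, 0, 0], "rot": [0, 0, 0], "fingers": 1}])

```text
time: 23.23
ee_pos: [427.2, -58.9, 398.1]
ee_rot: [-0.012, -3.141, 0.002]
contact_force: [0.8, 0.2, 0.1]
width: -0.001
```

```bash
python3 go.py; python3 - <<'E'
from workcell import viewer
from m import *
o=[]
for n,r in(("top",(225,205,295,275)),("side",(268,175,344,245))):
    d=viewer.snapshot(n);pickle.dump(d,open(n+"11.pkl","wb"));cv2.imwrite(f"pics/{n}11.png",d["color"]);o.append(cv2.resize(d["color"][r[1]:r[3],r[0]:r[2]],(400,400),interpolation=cv2.INTER_CUBIC))
cv2.imwrite("pics/c11.png",np.hstack(o))
T=pickle.load(open("top11.pkl","rb"));S=pickle.load(open("side11.pkl","rb"))
rT,rS=(232,208,285,280),(268,175,344,230)
vc=[(T,bm(T,rT),rT),(S,bm(S,rS),rS)]
for l,v in(("both",vc),("top",vc[:1]),("side",vc[1:])):
    r=fit(v,cover,[560,182,.0]);print(l,r.x.round(3),round(r.fun,1))
for z in(71,72.5,74.5,76,78):
    f=lambda p:cover(p,z)
    r=fit(vc,f,[560,182,.0]);print(z,r.x.round(3),round(r.fun,1))
r=fit(vc,cover,[560,182,.0,73.]);print(r.x.round(3),round(r.fun,1));show(vc,cover,r.x,"pics/o11.png")
E
```

```text
t 23.23 p [427.21 -58.91 398.12] yaw -0.0077 tilt [-0.0007 -0.001 ] F [0.82 0.16 0.13] M [ 0.03 -0.06 -0.02] w -0.001 q [-0.29 -0.07 -0.43  1.21 -0.   -0.28]
both [5.60225e+02 1.81610e+02 2.00000e-03] 932.2
top [ 5.60260e+02  1.81604e+02 -3.00000e-03] 34.4
side [560.341 183.995   0.   ] 882.4
71 [5.60261e+02 1.82340e+02 1.00000e-03] 958.1
72.5 [5.60225e+02 1.81610e+02 2.00000e-03] 932.2
74.5 [ 5.60063e+02  1.81080e+02 -9.00000e-03] 914.2
76 [ 5.59943e+02  1.80161e+02 -7.00000e-03] 922.0
78 [ 5.59786e+02  1.80282e+02 -4.00000e-03] 938.8
[ 5.60066e+02  1.81086e+02 -9.00000e-03  7.44140e+01] 914.1
```

View pics/c11.png

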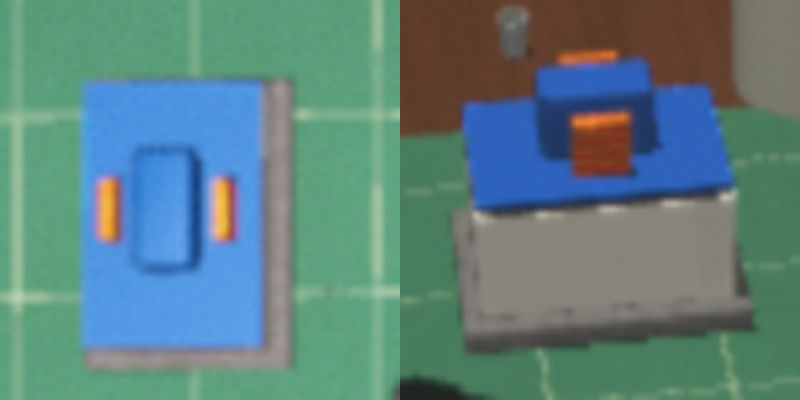

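View pics/side11.png

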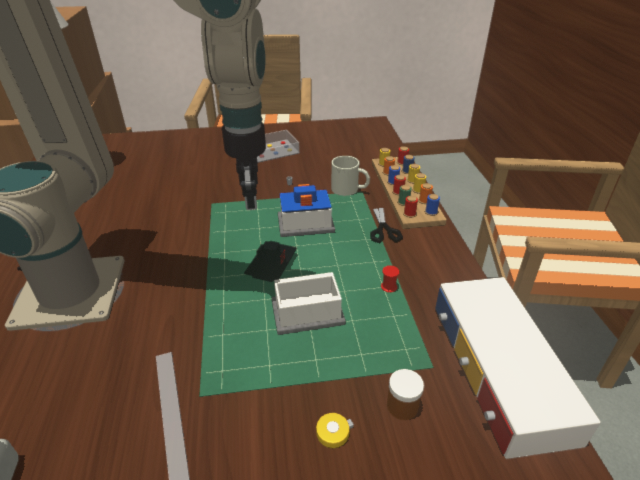

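```bash
python3 - <<'E'
from m import *
def bo(d,r):
    h=cv2.cvtColor(d["color"],cv2.COLOR_BGR2HSV)[r[1]:r[3],r[0]:r[2]].astype(int)
    return fill((h[...,0]>98)&(h[...,0]<125)&(h[...,1]>110))
def cv_(p): # with roll (about x) and pitch
    x,y,t,z,a,b=p; bs=cover([0,0,0,0])[:2]
    from scipy.spatial.transform import Rotation as R
    M=R.from_euler("ZYX",[t,b*1,a*1]).as_matrix(); return [q@M.T+[x,y,z] for q in bs]
for tag,rT,rS,p in(("0",(345,220,405,290),(262,255,352,335),[525.7,-143.5,.048,73]),("11",(232,208,285,280),(268,175,344,230),[560,182,0,73])):
    T=pickle.load(open(f"top{tag}.pkl","rb"));S=pickle.load(open(f"side{tag}.pkl","rb"))
    V=[(T,bo(T,rT),rT),(S,bo(S,rS),rS)]
    r=fit(V,lambda p:cover(p)[:2],p);print(tag,r.x.round(3),round(r.fun,1))
    def c(q):return sum(np.abs(render(d,cv_(q),rr)-m).sum() for d,m,rr in V)
    x=np.r_[r.x,0,0]
    for k in(1,-1,1):
        s=np.vstack([x,x+k*np.diag([4,4,.05,3,.04,.04])]);q=minimize(c,x,method="Nelder-Mead",options=dict(initial_simplex=s,maxiter=1500,xatol=.005,fatol=.01));x=q.x
    print("tilted",x.round(3),round(q.fun,1))
E
```

```text
0 [ 5.25389e+02 -1.44365e+02  4.60000e-02  7.48390e+01] 144.6
tilted [ 5.25359e+02 -1.44385e+02  5.10000e-02  7.46560e+01 -2.20000e-02
  9.00000e-03] 135.4
11 [ 5.60068e+02  1.81502e+02 -3.00000e-03  7.35480e+01] 101.6
tilted [ 5.60190e+02  1.81496e+02  2.00000e-03  7.33250e+01 -1.30000e-02
  5.00000e-03] 98.0
```

```bash
python3 - <<'E'
from workcell import job
print(job.close_job())
E
```

```text
the job is handed in; nothing more can be done
None
```

The blue cover is on the filled tub and, by every check I could make, latched. I handed the job in at about 23 s of the 61 s allowed; the hand-in gives no verdict.

**What I did**
- **Freeing the cover:** I squeezed both orange tabs about 6 mm each on the empty tub. The cover popped up, and the sideways force on the gripper was near zero.
- **Lifting and placing:** I then closed to almost full tab travel, lifted the cover straight up and carried it over. I lowered it onto the filled tub with less than 1 N of sideways force and let the tabs go.
- **Latching:** I pressed on the block with closed fingers, reading up to about 16 N, then backed away.

**Last checks**
- **Height:** the fingers lost contact about 3.5 mm lower after the press than at first touch, which is the drop expected from unlatched to latched. The camera fit gives a height of 73.5 mm, against 74.8 mm for the same fit on the cover latched at the start.
- **Position:** the fitted centre lies within about 1 mm of the tub's and is square to within about 0.01 rad. Fitted tilt is about 0.013 rad, no more than at the start.
- **Surroundings:** both tabs look sprung out in the top and side views. In the side view the bystanders look unmoved, and the arm is clear of everything.

**What disagreed**
- The two cameras differ by 2–3 mm in y, so I relied on the shift between the tubs and on force.
- During the press I saw up to 4 N of sideways force in x and an off-centre moment. I moved the fingers slightly to ease it, but it had returned to about 4 N by the end of the press. The final pictures show no sign of tilt from it.

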